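# Build up the inclined filter holder

### The job

Build up the filter holder on its slanting post: first the wide perforated filter support, then the tall narrow spacer, then the clamp ring, then the cap, each lying flat on the one below. When all are on, press the cap down the post until the stiff sliding platen under the stack is fully home against its stop, firmly but without forcing it, then let go. Leave everything else on the bench where it is.

Things in the scene. Friction and masses are not known exactly. Their poses are not given: they have to be found in the camera images.
- head: Fixed slanting head of the white filter station. z is the axis of its post, leaning 30 degrees from vertical, roughly towards the robot; x slants away from the robot and up, y is level. Origin: on that axis, where the platen's top face lies when home. A 32 mm column carries it; round and below the platen there is 50 mm of room for fingertips. Foot: 170 x 130 mm plate.
- post_tip (a point): Tip of the steel post, 62 mm along the head's z from the head's origin; axes as the head's. The post is 12 mm in diameter, its last 7 mm tapering to 6 mm.
- platen: Grey round platen, 37 mm across, 6 mm thick, sliding on the post; the parts are stacked on it. Origin: centre of its top face; axes as the head's. It starts 4 to 8 mm up from home. No spring: it stays where pushed and takes about 9 N along the post to move, down to a hard stop (home). It must not be loaded with more than 90 N.
- support_mid (a point): Filter support: widest and flattest, 60 mm across, 10 mm thick, with two circles of small dark perforations; plain steel ring with a 15 mm through hole, the same either way up, lying flat on the worktop at the start; the point is its centre, half-way up, on the hole's axis; z is the hole's axis. 
- spacer_mid (a point): Spacer: narrow and tall, 40 mm across, 20 mm tall; plain steel ring with a 15 mm through hole, the same either way up, lying flat on the worktop at the start; the point is its centre, half-way up, on the hole's axis; z is the hole's axis. 
- clamp_mid (a point): Clamp ring: 52 mm across, 12 mm thick, no perforations, four short dark radial marks on one face; plain steel ring with a 15 mm through hole, the same either way up, lying flat on the worktop at the start; the point is its centre, half-way up, on the hole's axis; z is the hole's axis. 
- cap_mid (a point): Steel cap, standing on its open side: a body 46 mm across and 28 mm tall with a blind bore (15 mm across, 24 mm deep) in its underside, and a round knob 24 mm across and 20 mm tall on top (48 mm in all). The point is at the middle of the knob, 38 mm above the cap's underside; z: its axis, knob up. The post does not reach the bottom of the bore.
- jar: Bystander, to be left alone: small clear capped jar, 36 mm across, 45 mm tall, among the steel parts; origin under its centre.
- cup: Bystander, to be left alone: white open plastic cup, 52 mm across, 40 mm tall; origin under its centre.
- slidebox: Bystander, to be left alone: grey slide box 80 x 30 x 25 mm (x, y, z); origin under its centre.
- kitbox: Bystander, to be left alone: white paper box 100 x 70 x 50 mm; origin under its centre.
- wrench: Bystander, to be left alone: steel wrench 140 mm long lying flat along its x; origin under its centre.
- sealbox: Bystander, to be left alone: cardboard box 50 x 50 x 30 mm; origin under its centre.
- reagent: Bystander, to be left alone: white reagent bottle 60 mm across, 110 mm tall; origin under its centre.
There are look-alikes about, which are no part of the job. Leave any green or pink look-alike of the part that bears support_mid alone. Leave any pink look-alike of the part that bears head alone.

How it is judged:
On the way, in this order (a step that is already met when the one before it is completed fails the run):
1. the filter support lies flat on the platen, on the post (z of support_mid in the frame of platen between 0.003 and 0.007 m and x of support_mid in the frame of platen between -0.003 and 0.003 m and y of support_mid in the frame of platen between -0.003 and 0.003 m and angle between the z axis of support_mid and the z axis of platen, either way round below 0.06 rad), for 0.2 s.
2. the spacer lies flat on the support (all of step 1 and z of spacer_mid in the frame of platen between 0.018 and 0.022 m and x of spacer_mid in the frame of platen between -0.003 and 0.003 m and y of spacer_mid in the frame of platen between -0.003 and 0.003 m and angle between the z axis of spacer_mid and the z axis of platen, either way round below 0.06 rad), for 0.2 s.
3. the clamp ring lies flat on the spacer (z of spacer_mid in the frame of platen between 0.018 and 0.022 m and x of spacer_mid in the frame of platen between -0.003 and 0.003 m and y of spacer_mid in the frame of platen between -0.003 and 0.003 m and angle between the z axis of each of spacer_mid, clamp_mid and the z axis of platen, either way round below 0.06 rad and z of clamp_mid in the frame of platen between 0.0335 and 0.0385 m and x of clamp_mid in the frame of platen between -0.003 and 0.003 m and y of clamp_mid in the frame of platen between -0.003 and 0.003 m), for 0.2 s.
4. the cap is on and the platen is home (z of support_mid in the frame of platen between 0.0025 and 0.0075 m and x of support_mid in the frame of platen between -0.003 and 0.003 m and y of support_mid in the frame of platen between -0.003 and 0.003 m and angle between the z axis of each of support_mid, spacer_mid, clamp_mid, cap_mid and the z axis of platen, either way round below 0.06 rad and z of spacer_mid in the frame of platen between 0.0175 and 0.0225 m and x of spacer_mid in the frame of platen between -0.003 and 0.003 m and y of spacer_mid in the frame of platen between -0.003 and 0.003 m and z of clamp_mid in the frame of platen between 0.0335 and 0.0385 m and x of clamp_mid in the frame of platen between -0.003 and 0.003 m and y of clamp_mid in the frame of platen between -0.003 and 0.003 m and z of cap_mid in the frame of platen between 0.0775 and 0.0825 m and x of cap_mid in the frame of platen between -0.003 and 0.003 m and y of cap_mid in the frame of platen between -0.003 and 0.003 m and z of platen in the frame of head below 0.0015 m), for 0.2 s.
At the end, for the whole second after the job is handed in: On the post, from the bottom: filter support, spacer, clamp ring and cap, each flat on the one below (centre heights over the platen right within 2.5 mm, within 3 mm of the axis each way, within 0.06 rad), the platen within 1.5 mm of home, all released and at rest (all of step 4 and linear speed of each of support, spacer, clamp, cap below 0.02 m/s); the robot touches nothing.
It fails at once if the platen is loaded with more than 90 N (contact force between platen and anything else above 90 N).
It fails at once if a bystander is moved more than 30 mm (distance of any of jar, cup, slidebox, kitbox, wrench, sealbox, reagent from where it was at the start of the episode above 0.03 m).
It fails at once if a bystander is tipped over (angle between any of jar, cup, slidebox, kitbox, wrench, sealbox, reagent's own z axis and vertical above 0.5 rad).
It also fails if it takes over 72 s, if anything falls off the work surface, if the arm or the gripper's body presses on something with over 40 N, if the wrist force passes 120 N, or if a joint passes its speed limit or range.

### The arm

A 7-joint arm with a two-finger parallel gripper is mounted at the origin on the work surface. World frame = base frame: x ahead of the robot, y to its left, z up, the work surface at z = 0. Lengths are in m, angles in rad, forces in N, time in s.
With the tool pointing down it reaches from about 0.35 to 0.775 m from the base axis. Payload 3.1 kg.
Tool frame: the origin (TCP) lies on the centre line of the jaws, within the pads' length; the fingertips stand 25 mm ahead of it and the grasp point (between the pads) lies 6 mm ahead of it; x points along the fingers, y is the direction in which the jaws open and shut, and the axes are right-handed (so a half turn about x gives the same grasp; the last joint's range is limited). The gripper opens to 85 mm and grips with 20 to 120 N. Pads are 22 mm wide; open, the fingers measure 114 mm over their backs; the gripper's body (76 mm by 85 mm) begins 54 mm behind the grasp point. The pads swing forward as they close: fully open they stand 13 mm farther back than shut.
Start: joints at [1.275, 0.311, 0.014, 1.512, -0.004, 1.319, -0.027], TCP at [0.138, -0.532, 0.228] pointing down, gripper open.
Joint ranges: [-2.7, 2.7], [-0.3, 1.91], [-1.27, 1.3], [0.12, 2.57], [-1.44, 4.58], [0.2, 2.03], [-3.05, 3.05]. Speed limits (rad/s): [2.79, 2.79, 3.14, 3.14, 3.14, 3.14, 3.14].

### API

Orientations are given as a 3x3 rotation matrix whose columns are the frame's x, y, z axes.
In Python, from workcell import read_state, eyes, manip gives the robot as it stands.
- The arm moves only by the tool move_arm, never from a script. Its argument "increments" is a list of rows, each a list of 2 entries, a list of its own where there are three numbers: the shift along the tool's x, y, z in cm, then the turn, a rotation vector about the tool's x, y, z in degrees. In form: [[[x, y, z], [ax, ay, az]], ...]. A call has 1 to 10 rows; each row shifts and turns the commanded pose from where the row before left it, along the tool's axes as they then stand; what a row does not reach is not made up. A row lasts 1/8 s, in which the tool goes at most 62.5 mm and 10.7 degrees, less where a joint would pass 70% of its speed; a pose out of reach is approached as far as the arm can. A call with a gripper value outside its range is refused whole. "claw" is the closure, from 0 (fully open) to 1 (shut), set as the call begins (left out, the last holds). The fingers move at their own pace and stop on an object; the grip force is fixed at half the most. Time passes only in rows, so rows that do not move let the fingers close. It gives the time, the measured TCP pose, the force and the opening at its end, in the units of the state.
- read_state(): the state, without advancing time (a new reading comes with each control period).
- eyes.get_image(name): name is "scene" or "top"; returns a dict with "color" (384x512x3 uint8, red, green, blue), "range_z" (384x512 float32, m along the optical axis (not along the pixel's ray), 0 where there is no reading), "camera_matrix" (3x3 intrinsics, pixels), "R" (3x3) and "t" (3): a world point X has camera coordinates R X + t. Camera axes: x right, y down, z forward; pixel columns grow to the right and rows downward; lengths in m; the calibration is good to about 2 mm. A picture is of the moment at which its call begins.
- manip.close_job(): hands the job in, once; it reports no verdict.
The state is a dict: "clock": time; "qpos": joint angles; "dq": joint speeds; "effort": joint torques, N m; "tool_pos": TCP position; "ee_rot": TCP orientation; "force": force on the tool from outside, world axes, zero at the start; "torque": the same for the moment, N m; "opening": finger opening in m.
Only numpy, scipy, OpenCV 4.12 (cv2) and the standard library are available. Lean on these libraries where they do the work, as an engineer would, in place of code of your own. Each camera call takes 0.05 s, during which the arm holds its last target.

## Working session

There is one attempt and no reset: what is moved stays moved. The work goes in short steps, Python scripts to look and compute and a tool call to move; the robot and the scene stay as the last step left them, time stands still between calls to the robot, and variables do not carry over. Pictures are saved under pics/ and viewed, and the job is handed in when it is done.

Besides the shell and the picture viewer there is one more tool, called after ">>>" as a command line: name --argument value ..., lists and objects as JSON in quotes. move_arm: Moves the arm, as the interface text tells. Its arguments: {"type":"object","properties":{"increments":{"type":"array"},"claw":{"type":"number"}},"required":["increments"]}

```bash
ls; mkdir -p pics
python3 - <<'E'
from workcell import read_state, eyes, manip
import cv2, numpy as np, pickle
s=read_state(); print(s)
for n in ("scene","top"):
    im=eyes.get_image(n); pickle.dump(im,open(f"{n}0.pkl","wb"))
    cv2.imwrite(f"pics/{n}0.png",cv2.resize(im["color"][:,:,::-1],None,fx=1.5,fy=1.5,interpolation=cv2.INTER_CUBIC))
    print(n,im["camera_matrix"],im["R"],im["t"],-im["R"].T@im["t"])
E
```

```text
pics
{'clock': 0.0, 'qpos': array([ 1.27529328,  0.311739  ,  0.01398822,  1.51307432, -0.00440253,
        1.3191995 , -0.02718358]), 'dq': array([-3.00240520e-04,  5.15304629e-04, -9.53926734e-04, -1.05481140e-03,
        6.12672097e-04,  3.22190739e-04,  2.23453140e-05]), 'effort': array([-6.35082943e-04, -3.79913771e+01,  1.45857506e-01, -2.30590439e+01,
        1.23030998e-02,  1.37533454e-02,  9.50908152e-07]), 'tool_pos': array([ 0.13792401, -0.53165438,  0.2268068 ]), 'ee_rot': array([[-6.90587655e-04,  2.51179177e-01, -9.67940362e-01],
       [ 2.28741049e-03, -9.67937664e-01, -2.51180108e-01],
       [-9.99997145e-01, -2.38753882e-03,  9.38959185e-05]]), 'force': array([-0.32085893, -0.43762528, -0.4449109 ]), 'torque': array([-0.03417571, -0.01572971,  0.00325317]), 'opening': 0.08531558071332299}
scene [[362.22209006   0.         255.1158706 ]
 [  0.         362.22209006 194.44179452]
 [  0.           0.           1.        ]] [[ 2.77477511e-01  9.60731863e-01 -7.19962147e-04]
 [ 7.21018721e-01 -2.08738968e-01 -6.60726908e-01]
 [-6.34931678e-01  1.82817751e-01 -7.50626028e-01]] [-0.15658824 -0.30098401  1.52921648] [ 1.23141281 -0.19195569  0.94888872]
top [[490.58174648   0.         246.07204972]
 [  0.         490.58174648 189.67020562]
 [  0.           0.           1.        ]] [[-0.01298484 -0.9999111   0.00303071]
 [-0.98068022  0.01214334 -0.19524048]
 [ 0.19518632 -0.00550732 -0.98075072]] [-0.01609366  0.57598246  1.42908232] [ 0.28570832 -0.01521616  1.51407738]
```

View pics/scene0.png

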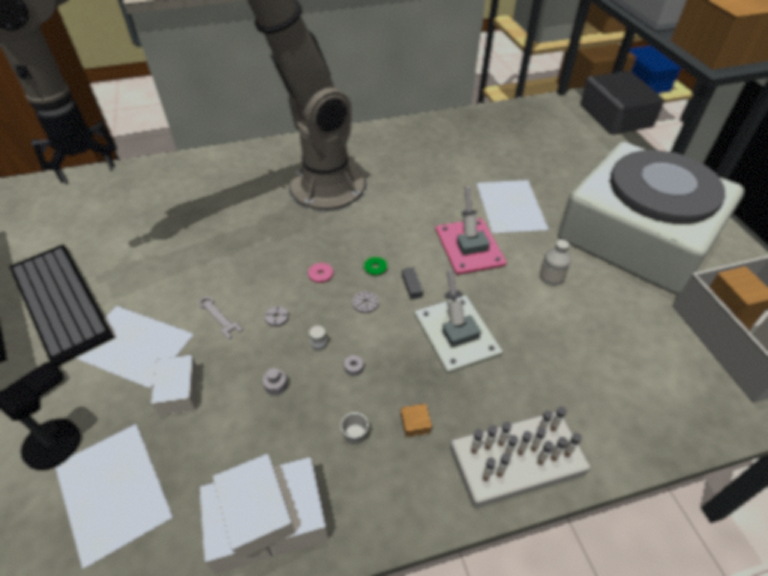

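View pics/top0.png

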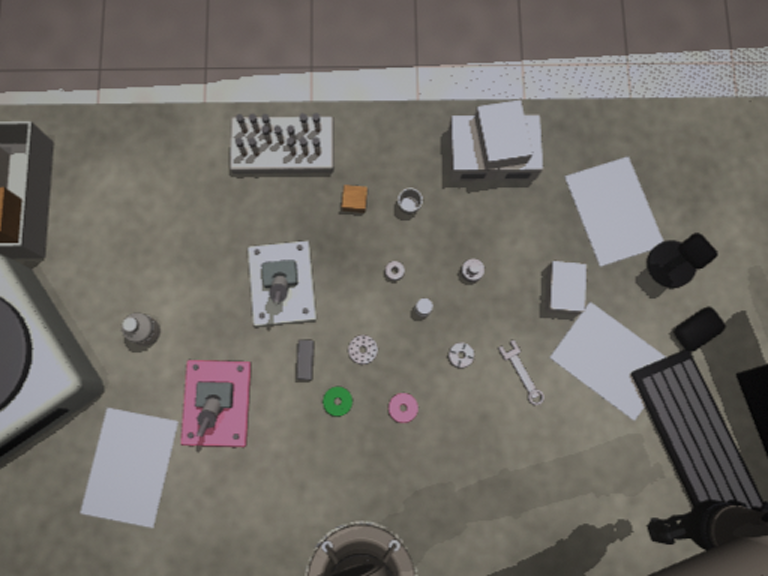

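Top view (1.5x): perforated steel ring at (362,349), spacer (395,270), ring with radial marks (461,355) and cap (473,269). The jar is at (424,308), the green and pink rings at (338,402) and (403,408). The white head is at (281,283), with the pink look-alike at (215,402). I'll check these in enlarged crops.

Run:
```python
import cv2, numpy as np, pickle
im=pickle.load(open("top0.pkl","rb"))["color"][:,:,::-1]
a=im[150:285,150:360]
cv2.imwrite("pics/topcrop.png",cv2.resize(a,(798,513),interpolation=cv2.INTER_CUBIC))
im=pickle.load(open("scene0.pkl","rb"))["color"][:,:,::-1]
a=im[165:275,150:350]
cv2.imwrite("pics/scenecrop.png",cv2.resize(a,(800,440),interpolation=cv2.INTER_CUBIC))
```

```text
(no output)
```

View pics/topcrop.png

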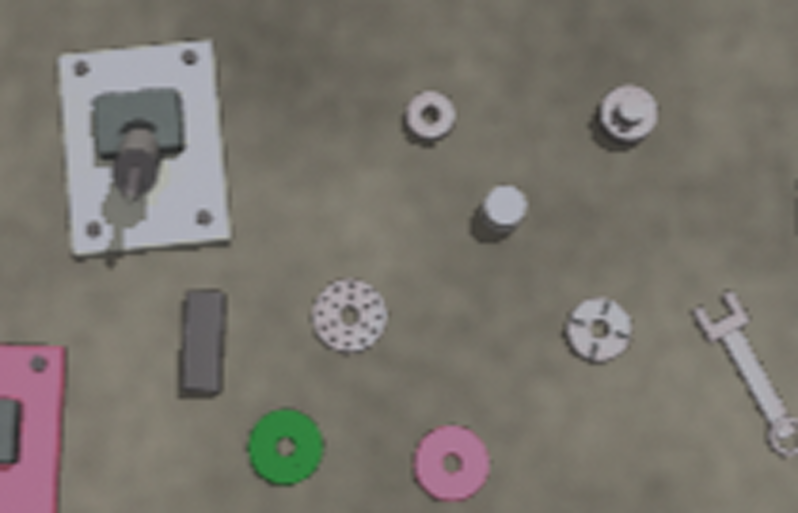

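View pics/scenecrop.png

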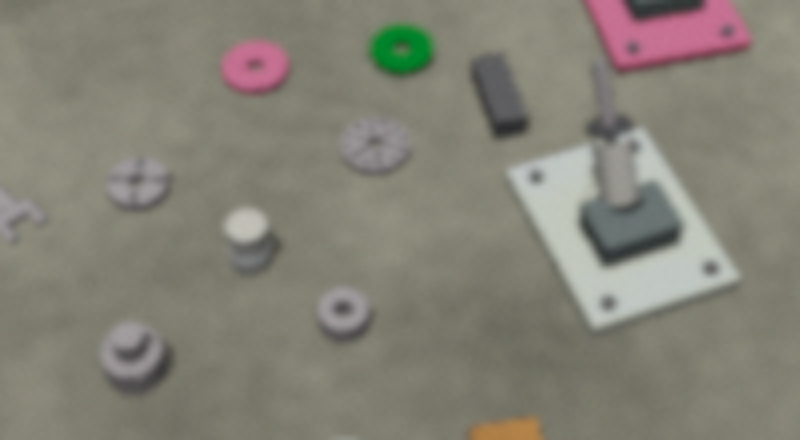

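```bash
cat > h.py <<'E'
import cv2, numpy as np, pickle
def world(im):
    K=im["camera_matrix"];d=im["range_z"].astype(float)
    v,u=np.mgrid[0:d.shape[0],0:d.shape[1]]
    c=np.stack([(u-K[0,2])/K[0,0]*d,(v-K[1,2])/K[1,1]*d,d],-1)
    W=(c-im["t"])@im["R"]; W[d==0]=np.nan
    return W
def ray(im,uv,z):
    K=im["camera_matrix"];uv=np.atleast_2d(uv)
    r=np.c_[(uv[:,0]-K[0,2])/K[0,0],(uv[:,1]-K[1,2])/K[1,1],np.ones(len(uv))]@im["R"]
    o=-im["R"].T@im["t"]
    return o+r*((z-o[2])/r[:,2])[:,None]
def proj(im,X):
    c=np.atleast_2d(X)@im["R"].T+im["t"];p=c@im["camera_matrix"].T;return p[:,:2]/p[:,2:]
E
python3 - <<'E'
from h import *
T=pickle.load(open("top0.pkl","rb"));S=pickle.load(open("scene0.pkl","rb"))
WT=world(T);WS=world(S)
g=cv2.cvtColor(T["color"],cv2.COLOR_RGB2GRAY)
for n,c,h,D in [("support",(241,232),.01,60),("spacer",(263,180),.02,40),("clamp",(307,236),.012,52),("cap",(315,179),.028,46)]:
    c=np.array(c)
    w=np.median(WT[c[1]-3:c[1]+4,c[0]-3:c[0]+4].reshape(-1,3),0)
    P0=ray(T,c,h)[0]
    for nm,I,W in (("T",T,WT),("S",S,WS)):
        dd=np.hypot(W[...,0]-P0[0],W[...,1]-P0[1])<.045
        z=W[...,2]
        m=dd&(z>h*.6)
        hsv=cv2.cvtColor(I["color"],cv2.COLOR_RGB2HSV)
        pc=proj(I,P0)[0]
        q=W[m]
        print(n,nm,"pix",pc.round(),"n",m.sum(),"mean",q.mean(0).round(4),"mid",((np.nanpercentile(q,2,axis=0)+np.nanpercentile(q,98,axis=0))/2).round(4),"ext",(np.nanpercentile(q,98,axis=0)-np.nanpercentile(q,2,axis=0)).round(4))
    # gray circle in top
    x,y=c; sub=g[y-22:y+23,x-22:x+23].astype(float)
    bg=np.median(np.r_[sub[0],sub[-1]]); thr=(bg+np.percentile(sub,97))/2
    m=(sub>thr).astype(np.uint8)
    cs,_=cv2.findContours(m,0,1); k=max(cs,key=cv2.contourArea); (cx,cy),r=cv2.minEnclosingCircle(k); 
    e=cv2.fitEllipse(k)
    M=cv2.moments(k);
    for uv in ((cx,cy),e[0],(M['m10']/M['m00'],M['m01']/M['m00'])):
        print("   circ",ray(T,(uv[0]+x-22,uv[1]+y-22),h)[0].round(4),round(r,1))
# table check
for W in (WT,WS): print("table z",np.nanmedian(W[250:260,270:285,2]))
E
```

```text
support T pix [241. 232.] n 278 mean [ 0.4508 -0.0078  0.0109] mid [ 0.4503 -0.005   0.0121] ext [0.0567 0.0586 0.0117]
support S pix [244. 200.] n 133 mean [ 0.4508 -0.0075  0.0081] mid [ 0.4509 -0.0078  0.0087] ext [0.0523 0.0523 0.0052]
   circ [ 0.4513 -0.0084  0.01  ] 9.3
   circ [ 0.4507 -0.0094  0.01  ] 9.3
   circ [ 0.4502 -0.0096  0.01  ] 9.3
spacer T pix [263. 180.] n 115 mean [ 0.6134 -0.0776  0.0206] mid [ 0.6138 -0.0782  0.0204] ext [0.0373 0.0346 0.0141]
spacer S pix [235. 241.] n 106 mean [ 0.6144 -0.0761  0.0171] mid [ 0.6136 -0.0757  0.0166] ext [0.0366 0.035  0.0082]
   circ [ 0.6147 -0.0772  0.02  ] 5.9
   circ [ 0.6147 -0.0771  0.02  ] 5.9
   circ [ 0.6147 -0.077   0.02  ] 5.9
clamp T pix [307. 236.] n 207 mean [ 0.4376 -0.2095  0.0127] mid [ 0.4376 -0.2092  0.0135] ext [0.0478 0.0484 0.012 ]
clamp S pix [184. 210.] n 121 mean [ 0.4366 -0.2094  0.0098] mid [ 0.4374 -0.2088  0.0104] ext [0.0479 0.0452 0.0061]
   circ [ 0.4375 -0.2107  0.012 ] 8.0
   circ [ 0.4372 -0.2103  0.012 ] 8.0
   circ [ 0.4373 -0.2105  0.012 ] 8.0
cap T pix [315. 179.] n 173 mean [ 0.61   -0.238   0.0348] mid [ 0.6114 -0.239   0.0361] ext [0.0405 0.041  0.0328]
cap S pix [183. 252.] n 185 mean [ 0.6169 -0.2376  0.031 ] mid [ 0.6146 -0.2377  0.0332] ext [0.037  0.0405 0.0302]
   circ [ 0.6126 -0.2389  0.028 ] 7.0
   circ [ 0.6126 -0.239   0.028 ] 7.0
   circ [ 0.6126 -0.239   0.028 ] 7.0
table z 0.000863451063056979
table z -0.001961834709611308
```

Run:
```python
from h import *
T=pickle.load(open("top0.pkl","rb"));S=pickle.load(open("scene0.pkl","rb"))
a=T["color"][155:222,160:215,::-1]; cv2.imwrite("pics/ht.png",cv2.resize(a,None,fx=9,fy=9,interpolation=cv2.INTER_CUBIC)[:600])
b=S["color"][175:250,270:340,::-1]; cv2.imwrite("pics/hs.png",cv2.resize(b,None,fx=8,fy=8,interpolation=cv2.INTER_CUBIC))
# plate corners top: white mask
c=T["color"].astype(int)
m=((c.min(2)>150)).astype(np.uint8); m[:, :150]=0; m[:,225:]=0; m[:155]=0;m[230:]=0
cs,_=cv2.findContours(m,0,1);k=max(cs,key=cv2.contourArea)
r=cv2.minAreaRect(k); print(r); P=ray(T,cv2.boxPoints(r),.01); print(P.round(4)); e=P-np.roll(P,1,0); print(np.linalg.norm(e,axis=1), np.degrees(np.arctan2(e[:,1],e[:,0])))
for I in (T,S):
    W=world(I); 
    m=(W[...,2]>.05)&(abs(W[...,0]-.58)<.12)&(abs(W[...,1]-.16)<.08)
    v,u=np.nonzero(m)
    o=np.argsort(v)
    for i in o: print(u[i],v[i],W[v[i],u[i]].round(3),I["color"][v[i],u[i]]) if v[i]%2==0 and u[i]%2==0 else 0
```

```text
((186.9775390625, 188.26406860351562), (52.38202667236328, 40.67310333251953), 84.5596694946289)
[[0.6705 0.2336 0.01  ]
 [0.6815 0.1058 0.01  ]
 [0.5146 0.0899 0.01  ]
 [0.5042 0.215  0.01  ]]
[0.16735555 0.12822153 0.16761065 0.12554573] [   6.37806579  -85.07547335 -174.53910944   94.78687971]
192 174 [0.628 0.141 0.051] [101 107 107]
180 178 [0.615 0.177 0.055] [ 99 106 106]
186 178 [0.615 0.159 0.053] [100 108 106]
194 178 [0.615 0.135 0.05 ] [101 109 109]
176 180 [0.608 0.189 0.056] [100 108 107]
178 180 [0.61  0.184 0.05 ] [ 99 106 106]
184 180 [0.609 0.165 0.053] [101 107 107]
186 180 [0.609 0.16  0.05 ] [ 99 106 106]
188 180 [0.609 0.153 0.051] [101 107 107]
186 182 [0.603 0.159 0.051] [56 58 57]
182 184 [0.596 0.171 0.053] [56 58 57]
184 184 [0.596 0.165 0.054] [91 89 88]
186 184 [0.596 0.159 0.055] [113 109 106]
188 184 [0.597 0.153 0.051] [105 101  99]
184 186 [0.587 0.163 0.068] [117 113 110]
186 186 [0.586 0.157 0.073] [122 118 115]
188 186 [0.587 0.151 0.067] [117 114 111]
190 186 [0.588 0.146 0.062] [105 104 102]
194 186 [0.589 0.134 0.055] [103 111 110]
196 186 [0.59
[... 3246 characters left out ...]
1 0.154 0.076] [154 153 146]
306 206 [0.58  0.162 0.071] [147 147 141]
308 206 [0.579 0.17  0.067] [155 157 152]
300 208 [0.574 0.145 0.06 ] [120 118 114]
302 208 [0.583 0.148 0.07 ] [144 143 137]
304 208 [0.584 0.154 0.069] [152 150 144]
306 208 [0.584 0.161 0.067] [151 150 144]
308 208 [0.582 0.169 0.061] [152 154 149]
300 210 [0.578 0.144 0.055] [119 119 113]
302 210 [0.584 0.148 0.06 ] [141 140 134]
304 210 [0.587 0.153 0.063] [151 150 143]
306 210 [0.588 0.16  0.062] [152 151 145]
308 210 [0.588 0.167 0.059] [147 147 141]
302 212 [0.587 0.147 0.055] [139 137 131]
304 212 [0.588 0.154 0.054] [152 150 145]
306 212 [0.592 0.159 0.057] [151 149 143]
308 212 [0.593 0.165 0.055] [135 134 129]
```

View pics/ht.png

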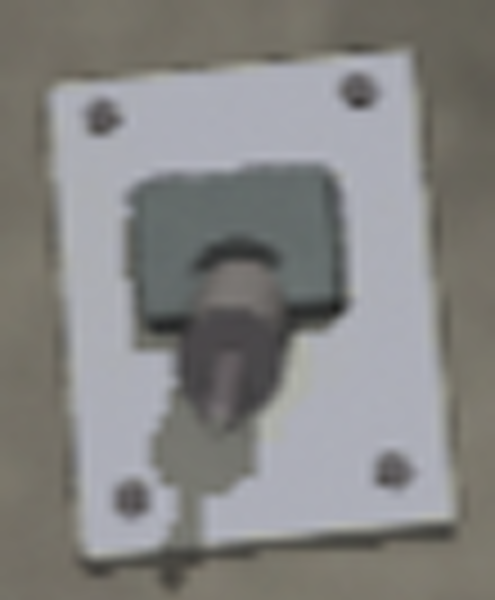

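View pics/hs.png

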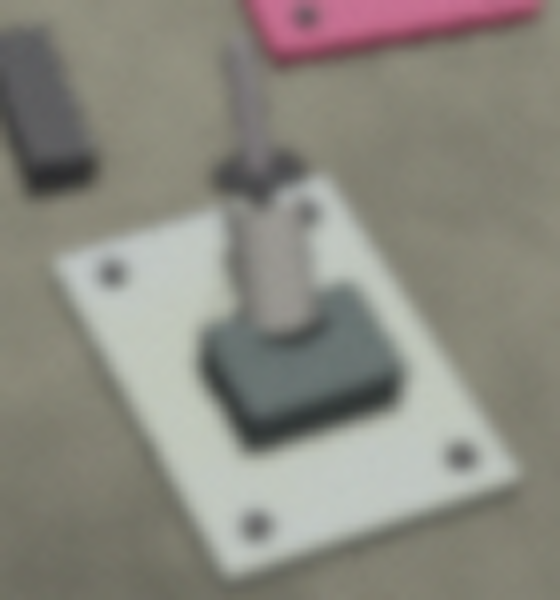

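Run:
```python
from h import *
from scipy.optimize import least_squares
T=pickle.load(open("top0.pkl","rb"));S=pickle.load(open("scene0.pkl","rb"))
obs=[]
ps=np.radians(5.5); u=np.array([-.5*np.cos(ps),-.5*np.sin(ps),.866]); p0=np.array([.5475,.1525,.118])
for nm,I in (("T",T),("S",S)):
    W=world(I); d=W-p0; al=d@u; rad=np.linalg.norm(d-al[...,None]*u,axis=-1)
    for lab,a0,a1,rm in (("col",-75,-30,.023),("post",-12,30,.012)):
        m=(al*1e3>a0)&(al*1e3<a1)&(rad<rm)&(W[...,2]>.05)
        print(nm,lab,m.sum())
        for r in np.unique(np.nonzero(m)[0]):
            cc=np.nonzero(m[r])[0]
            print("  ",r,cc.min(),cc.max(),end=";")
            obs.append((nm,lab,r,(cc.min()+cc.max())/2))
        print()
    g=I["color"].sum(2)//3
    r0,r1,c0,c1=(184,205,176,198) if nm=="T" else (176,216,292,316)
    print(nm,"cols",c0); 
    for r in range(r0,r1): print(r,*g[r,c0:c1])
```

```text
T col 42
   185 184 188;   186 184 194;   187 182 190;   188 182 191;   189 182 191;   190 181 191;   191 191 191;
T post 22
   195 184 186;   196 184 186;   197 183 187;   198 183 186;   199 183 186;   200 186 186;   201 186 186;   202 183 183;
T cols 176
184 104 103 105 105 100 80 57 63 89 107 109 109 101 80 75 98 109 107 108 107 102 85
185 104 104 104 104 99 88 87 96 109 116 118 116 114 106 103 106 109 108 107 107 101 76
186 102 105 105 103 102 99 97 104 113 117 118 115 114 109 103 104 108 109 108 108 102 77
187 101 104 103 103 101 97 96 108 116 118 117 116 113 106 96 98 109 109 107 104 100 77
188 99 104 103 103 97 93 101 111 116 119 117 116 111 103 94 83 84 83 79 74 66 52
189 94 97 94 92 87 87 91 85 84 86 86 87 103 102 91 70 48 48 47 45 44 42
190 71 62 58 53 54 68 80 76 74 74 72 72 79 84 81 67 54 59 63 66 73 122
191 71 43 43 41 51 68 74 74 73 73 73 73 73 75 76 64 64 91 103 105 134 169
192 107 95 92 88 67 72 73 74 73 73 73 72 74 72 70 62 113 162 166 168 171 177
193 113 111 110 96 74 73 73 73 72 70 71 73 73 73 69 76 132 171 173 177 176 175
194 168 168 157 118 73 73 73 76 84 92 86 7
[... 4584 characters left out ...]
 190
209 195 194 194 193 186 172 145 118 115 128 139 148 149 148 147 144 148 165 179 182 178 179 183 189
210 194 194 194 192 187 176 152 126 117 126 138 146 148 149 149 145 145 154 159 156 148 149 162 178
211 194 195 193 191 185 175 160 136 120 126 137 144 149 149 148 143 137 134 132 126 121 124 140 162
212 193 192 193 188 183 177 166 144 123 124 135 145 149 149 147 143 132 120 113 112 112 115 124 145
213 192 193 190 186 179 174 162 138 117 120 133 142 148 147 147 143 129 115 107 109 110 111 116 130
214 191 192 186 177 167 158 145 122 111 118 130 140 145 146 144 137 121 106 97 103 109 112 114 120
215 192 189 176 159 143 133 125 114 109 115 125 133 137 133 130 118 101 87 87 99 108 111 111 113
```

Run:
```python
from h import *
from scipy.optimize import least_squares
T=pickle.load(open("top0.pkl","rb"));S=pickle.load(open("scene0.pkl","rb"))
cl=[(T,186.2,187),(T,185.3,196),(T,185.0,198),(T,184.7,200),(S,303.6,203),(S,304.1,207),(S,304.4,210),(S,300.3,183),(S,300.6,187),(S,301.0,190)]
def ax(p):
    ps=np.radians(p[2]); return np.array([p[0],p[1],.12]),np.array([-.5*np.cos(ps),-.5*np.sin(ps),np.sqrt(.75)])
p=[.5475,.1525,5.5]
q0,u0=ax(p)
def pts(I,a0,a1,rm,R):
    W=world(I); d=W-q0; al=d@u0; rad=np.linalg.norm(d-al[...,None]*u0,axis=-1)
    return W[(al*1e3>a0)&(al*1e3<a1)&(rad<rm)&(W[...,2]>.055)]
sets={(n,l):pts(I,*a) for n,I in (("T",T),("S",S)) for l,a in (("col",(-70,-32,.022,.016)),("post",(-5,22,.011,.006)))}
Rr={"col":.016,"post":.006}
def res(p,use=("T","S")):
    q,u=ax(p); r=[]
    for I,c,row in cl:
        a,b=proj(I,np.array([q-.08*u,q+.04*u])); n=np.array([b[1]-a[1],a[0]-b[0]]);n/=np.linalg.norm(n)
        r.append(((np.array([c,row])-a)@n)/.3)
    for k,P in sets.items():
        if k[0] not in use: continue
        d=P-q; e=np.linalg.norm(d-np.outer(d@u,u),axis=1)-Rr[k[1]]
        r+=list(e/.002/np.sqrt(len(e))*2)
    r.append((p[2]-5.5)/1.)
    return np.array(r)
for use in (("T",),("S",),("T","S")):
    f=least_squares(res,p,args=(use,),loss="soft_l1"); print(use,f.x.round(4))
q,u=ax(f.x); print(f.fun[:10].round(2)*.3)
for a in np.arange(-.04,.05,.005): print(a, (q+a*u).round(4), proj(T,q+a*u).round(1),proj(S,q+a*u).round(1))
W=world(T); m=W[192:197,180:191].reshape(-1,3); print("platen heights", np.median((m-q)@u))
```

```text
('T',) [0.5404 0.1541 6.9599]
('S',) [0.5369 0.1549 6.8993]
('T', 'S') [0.5387 0.1545 6.8916]
[-0.204  0.219  0.216  0.21  -0.339 -0.18   0.012 -0.339  0.018  0.111]
-0.04 [0.5586 0.1569 0.0854] [[185.3 194.2]] [[302.5 198.5]]
-0.035 [0.5561 0.1566 0.0897] [[185.3 194.8]] [[302.3 197. ]]
-0.030000000000000006 [0.5536 0.1563 0.094 ] [[185.2 195.3]] [[302.  195.5]]
-0.02500000000000001 [0.5511 0.156  0.0983] [[185.1 195.9]] [[301.8 194.1]]
-0.02000000000000001 [0.5486 0.1557 0.1027] [[185.  196.4]] [[301.5 192.6]]
-0.015000000000000013 [0.5462 0.1554 0.107 ] [[184.9 197. ]] [[301.3 191.1]]
-0.010000000000000016 [0.5437 0.1551 0.1113] [[184.8 197.6]] [[301.1 189.7]]
-0.005000000000000018 [0.5412 0.1548 0.1157] [[184.8 198.1]] [[300.8 188.2]]
-2.0816681711721685e-17 [0.5387 0.1545 0.12  ] [[184.7 198.7]] [[300.6 186.7]]
0.004999999999999977 [0.5362 0.1542 0.1243] [[184.6 199.3]] [[300.3 185.2]]
0.009999999999999974 [0.5338 0.1539 0.1287] [[184.5 199.9]] [[300.1 183.7]]
0.014999999999999972 [0.5313 0.1536 0.133 ] [[184.4 200.5]] [[299.8 182.2]]
0.01999999999999997 [0.5288 0.1533 0.1373] [[184.3 201.1]] [[299.6 180.7]]
0.024999999999999974 [0.5263 0.153  0.1417] [[184.2 201.7]] [[299.3 179.2]]
0.029999999999999964 [0.5238 0.1527 0.146 ] [[184.2 202.3]] [[299.1 177.7]]
0.034999999999999955 [0.5213 0.1524 0.1503] [[184.1 202.9]] [[298.8 176.2]]
0.03999999999999996 [0.5189 0.1521 0.1546] [[184.  203.5]] [[298.6 174.6]]
0.044999999999999964 [0.5164 0.1518 0.159 ] [[183.9 204.1]] [[298.3 173.1]]
platen heights -0.028104492579304346
```

```bash
cat >> h.py <<'E'
from scipy.spatial.transform import Rotation as Ro
PS=np.radians(6.0)
Rd=np.array([[0,np.sin(PS),-np.cos(PS)],[0,-np.cos(PS),-np.sin(PS)],[-1,0,0]])
Rt=Rd@Ro.from_euler('y',30,degrees=True).as_matrix()
U=-Rt[:,0]; Q=np.array([.539,.1545,.12])
def A(a): return Q+a*U
def go(*targets):
    from workcell import read_state
    s=read_state(); p,R=s["tool_pos"],s["ee_rot"]
    print("t",round(s["clock"],2),"at",p.round(4),"F",s["force"].round(1),"op",round(s["opening"],4))
    for tp,tR in targets:
        d=R.T@(np.array(tp)-p)*100; r=Ro.from_matrix(R.T@tR).as_rotvec(degrees=True)
        print("shift cm",d.round(2),"turn",r.round(2),"rows>=",max(np.linalg.norm(d)/6.25,np.linalg.norm(r)/10.7).round(1))
        # per-row list: interpolate
        p,R=np.array(tp),tR
E
python3 - <<'E'
from h import *
print(U, Rt)
go(((.4508,-.0082,.11),Rd),((.4508,-.0082,.035),Rd))
E
```

```text
[-0.49726095 -0.05226423  0.8660254 ] [[ 0.49726095  0.10452846 -0.86128123]
 [ 0.05226423 -0.9945219  -0.0905243 ]
 [-0.8660254   0.         -0.5       ]]
t 0.1 at [ 0.1379 -0.5317  0.2269] F [ 0.1  0.1 -0.4] op 0.0854
shift cm [ 11.78 -42.79 -43.43] turn [8.55 0.01 0.12] rows>= 9.9
shift cm [7.5 0.  0. ] turn [0. 0. 0.] rows>= 1.2
```

Run:
```python
from h import *
go(((.1379,-.5317,.2269),Rd),((.4508,-.0082,.13),Rd))
```

```text
t 0.1 at [ 0.1379 -0.5317  0.2269] F [ 0.1  0.1 -0.4] op 0.0854
shift cm [ 0.   -0.01  0.  ] turn [8.55 0.01 0.12] rows>= 0.8
shift cm [  9.69 -48.79 -36.59] turn [0. 0. 0.] rows>= 9.9
```

>>> move_arm --increments '[[[0,0,0],[8.55,0,0]],[[0.5,-3.5,-2.6],[0,0,0]],[[0.6,-4.5,-3.4],[0,0,0]],[[0.8,-4.5,-3.4],[0,0,0]],[[0.9,-4.5,-3.4],[0,0,0]],[[0.9,-4.5,-3.4],[0,0,0]],[[0.9,-4.5,-3.4],[0,0,0]],[[1,-4.5,-3.4],[0,0,0]],[[1,-4.5,-3.4],[0,0,0]],[[1,-4.5,-3.4],[0,0,0]]]'

```text
clock: 1.35
tool_pos: [0.3936, -0.1069, 0.1515]
ee_rot: [[0.0, 0.104, -0.995], [-0.0, -0.995, -0.104], [-1.0, 0.0, -0.0]]
force: [0.3, -0.4, 0.4]
opening: 0.0853
```

Run:
```python
from h import *
go(((.4508,-.0082,.1),Rd),((.4508,-.0082,.035),Rd))
```

```text
t 1.35 at [ 0.3936 -0.1069  0.1515] F [ 0.3 -0.4  0.4] op 0.0853
shift cm [ 5.15 -9.23 -6.71] turn [-0.03 -0.   -0.03] rows>= 2.0
shift cm [6.5 0.  0. ] turn [0. 0. 0.] rows>= 1.0
```

>>> move_arm --increments '[[[1.5,-3.1,-2.2],[0,0,0]],[[1.6,-3.1,-2.2],[0,0,0]],[[2.0,-3.0,-2.3],[0,0,0]],[[3.5,0,0],[0,0,0]],[[3,0,0],[0,0,0]],[[0,0,0],[0,0,0]]]' --claw 0.18

```text
clock: 2.1
tool_pos: [0.4474, -0.0099, 0.0337]
ee_rot: [[-0.007, 0.105, -0.994], [0.0, -0.994, -0.105], [-1.0, -0.001, 0.007]]
force: [-0.0, 0.4, -0.4]
opening: 0.07
```

Run:
```python
from h import *
from workcell import eyes
go(((.4508,-.0082,.025),Rd))
for n in ("scene","top"):
    I=eyes.get_image(n); pickle.dump(I,open(n+"1.pkl","wb"))
    c=proj(I,[.45,-.008,.02])[0].astype(int); a=I["color"][c[1]-40:c[1]+40,c[0]-50:c[0]+50,::-1]
    cv2.imwrite(f"pics/{n}1.png",cv2.resize(a,None,fx=7,fy=7,interpolation=cv2.INTER_CUBIC))
```

```text
t 2.1 at [ 0.4474 -0.0099  0.0337] F [-0.   0.4 -0.4] op 0.07
shift cm [ 0.87 -0.13 -0.36] turn [0.02 0.38 0.07] rows>= 0.2
```

View pics/scene1.png

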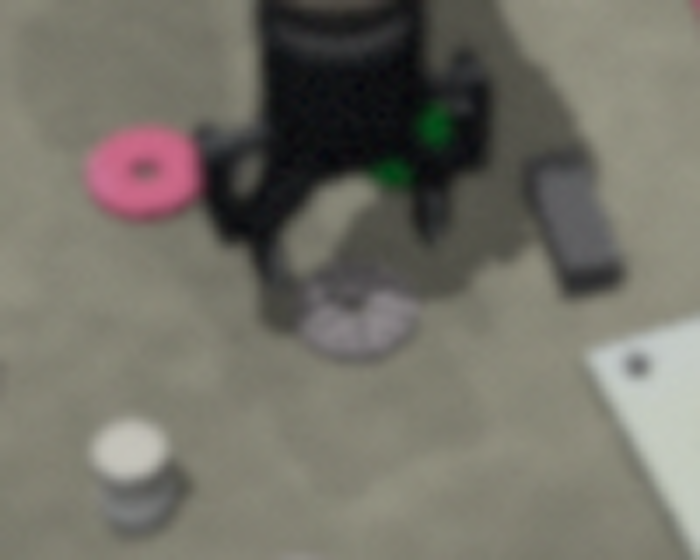

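>>> move_arm --increments '[[[0.3,-0.1,-0.2],[0,0.4,0]],[[0.3,0,-0.15],[0,0,0]],[[0,0,0],[0,0,0]]]'

```text
clock: 2.58
tool_pos: [0.454, -0.0086, 0.0302]
ee_rot: [[0.008, 0.104, -0.995], [0.001, -0.995, -0.104], [-1.0, 0.0, -0.008]]
force: [-0.1, -0.6, 0.3]
opening: 0.0704
```

Run:
```python
from h import *
go(((.4508,-.0082,.022),Rd))
```

```text
t 2.58 at [ 0.454  -0.0086  0.0302] F [-0.1 -0.6  0.3] op 0.0704
shift cm [ 0.82 -0.08  0.32] turn [-0.01 -0.44 -0.01] rows>= 0.1
```

>>> move_arm --increments '[[[0.3,0,0.3],[0,-0.4,0]],[[0.2,0,0],[0,0,0]],[[0,0,0],[0,0,0]],[[0,0,0],[0,0,0]]]'

```text
clock: 3.08
tool_pos: [0.4507, -0.0089, 0.0249]
ee_rot: [[-0.0, 0.104, -0.995], [0.0, -0.995, -0.104], [-1.0, -0.0, 0.0]]
force: [0.3, 0.1, 0.9]
opening: 0.07
```

Run:
```python
from h import *
go(((.4508,-.0082,.022),Rd))
```

```text
t 3.08 at [ 0.4507 -0.0089  0.0249] F [0.3 0.1 0.9] op 0.07
shift cm [ 0.29 -0.07 -0.01] turn [-0.  0.  0.] rows>= 0.0
```

>>> move_arm --increments '[[[0.15,-0.05,0],[0,0,0]],[[0.15,0,0],[0,0,0]],[[0,0,0],[0,0,0]]]'

```text
clock: 3.45
tool_pos: [0.4505, -0.0084, 0.0217]
ee_rot: [[-0.0, 0.105, -0.995], [-0.0, -0.995, -0.105], [-1.0, -0.0, 0.0]]
force: [-0.1, 0.5, -0.6]
opening: 0.07
```

>>> move_arm --increments '[[[0,0,0],[0,0,0]],[[0,0,0],[0,0,0]],[[0,0,0],[0,0,0]]]' --claw 1

```text
clock: 3.82
tool_pos: [0.4507, -0.0084, 0.0219]
ee_rot: [[0.0, 0.105, -0.995], [-0.0, -0.995, -0.105], [-1.0, 0.0, -0.0]]
force: [0.1, -0.6, 0.5]
opening: 0.0155
```

Run:
```python
from h import *
from workcell import eyes
go(((.4508,-.0082,.025),Rd))
o=[]
for n in ("scene","top"):
    I=eyes.get_image(n); pickle.dump(I,open(n+"2.pkl","wb"))
    c=proj(I,[.45,-.008,.02])[0].astype(int); a=I["color"][c[1]-35:c[1]+35,c[0]-40:c[0]+40,::-1]
    o.append(cv2.resize(a,None,fx=5,fy=5,interpolation=cv2.INTER_CUBIC))
cv2.imwrite(f"pics/b2.png",np.hstack(o))
```

```text
t 3.83 at [ 0.4507 -0.0084  0.0219] F [ 0.1 -0.6  0.5] op 0.0155
shift cm [-0.31 -0.02 -0.02] turn [-0. -0. -0.] rows>= 0.0
```

View pics/b2.png

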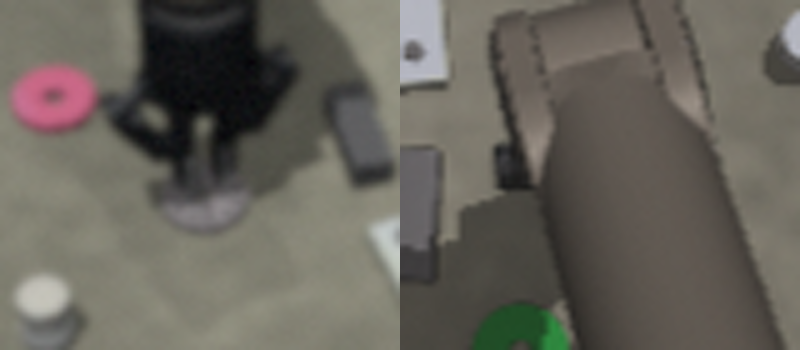

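Run:
```python
from h import *
for k in "12":
    I=pickle.load(open(f"scene{k}.pkl","rb")); W=world(I)
    dark=I["color"].max(2)<60
    m=(abs(W[...,0]-.455)<.03)&(abs(W[...,1]+.008)<.06)&(W[...,2]>.005)&(W[...,2]<.06)
    v,u=np.nonzero(m)
    for r in range(v.min(),v.max()+1):
        print(r,[(c,tuple((W[r,c]*1000).round().astype(int)),int(I["color"][r,c].mean())) for c in u[v==r]])
```

```text
187 [(np.int64(252), (np.int64(442), np.int64(24), np.int64(57)), 34)]
188 [(np.int64(252), (np.int64(440), np.int64(25), np.int64(49)), 39), (np.int64(256), (np.int64(449), np.int64(36), np.int64(56)), 49), (np.int64(257), (np.int64(450), np.int64(40), np.int64(55)), 62)]
189 [(np.int64(252), (np.int64(438), np.int64(26), np.int64(42)), 47), (np.int64(253), (np.int64(447), np.int64(26), np.int64(52)), 34), (np.int64(254), (np.int64(453), np.int64(28), np.int64(58)), 45), (np.int64(255), (np.int64(455), np.int64(31), np.int64(59)), 51), (np.int64(256), (np.int64(450), np.int64(36), np.int64(52)), 57)]
190 [(np.int64(253), (np.int64(449), np.int64(26), np.int64(48)), 44), (np.int64(254), (np.int64(456), np.int64(27), np.int64(56)), 48), (np.int64(255), (np.int64(456), np.int64(31), np.int64(55)), 59)]
191 [(np.int64(253), (np.int64(450), np.int64(26), np.int64(45)), 57), (np.int64(254), (np.int64(454), np.int64(28), np.int64(49)), 53), (np.int64(255), (np.int64(454), np.int64(32), np.int64(47)), 67)]
192 [(np.int64(254), (np.int64(455), np.int64(28), np.int64(44)), 66)]
193 []
194 []

[... 23773 characters left out ...]
0), np.int64(8)), 122), (np.int64(243), (np.int64(474), np.int64(-16), np.int64(8)), 122), (np.int64(244), (np.int64(474), np.int64(-13), np.int64(6)), 119), (np.int64(245), (np.int64(476), np.int64(-10), np.int64(8)), 119), (np.int64(246), (np.int64(476), np.int64(-6), np.int64(7)), 118), (np.int64(247), (np.int64(477), np.int64(-3), np.int64(7)), 117), (np.int64(248), (np.int64(480), np.int64(-1), np.int64(10)), 109)]
207 [(np.int64(240), (np.int64(474), np.int64(-27), np.int64(7)), 107), (np.int64(241), (np.int64(476), np.int64(-24), np.int64(8)), 106), (np.int64(246), (np.int64(479), np.int64(-7), np.int64(6)), 102)]
208 [(np.int64(244), (np.int64(481), np.int64(-15), np.int64(6)), 102)]
```

Run:
```python
from h import *
I=pickle.load(open("scene0.pkl","rb")); W=world(I)
m=(abs(W[...,0]-.138)<.08)&(abs(W[...,1]+.532)<.1)&(W[...,2]>.12)&(W[...,2]<.5)
print(m.sum()); v,u=np.nonzero(m)
for r in range(max(v)-14,max(v)+1): print(r,[(int(c),*[int(x) for x in (W[r,c]*1000).round()]) for c in u[v==r]][:14])
a=I["color"][60:125,10:90,::-1]; cv2.imwrite("pics/g0.png",cv2.resize(a,None,fx=7,fy=7,interpolation=cv2.INTER_CUBIC))
```

```text
2361
108 [(26, 169, -598, 308), (27, 165, -597, 305), (28, 165, -594, 305), (29, 170, -590, 307), (30, 166, -588, 304), (31, 151, -591, 295), (32, 154, -587, 296), (33, 153, -585, 295), (34, 147, -585, 291), (35, 149, -582, 291), (36, 158, -576, 297), (37, 162, -572, 299), (38, 162, -569, 298), (39, 160, -567, 296)]
109 [(27, 166, -597, 303), (28, 167, -595, 303), (29, 169, -591, 303), (30, 167, -590, 301), (31, 170, -586, 303), (32, 160, -587, 296), (33, 158, -585, 295), (34, 154, -584, 292), (35, 153, -582, 290), (36, 165, -575, 297), (37, 166, -572, 297), (38, 162, -570, 295), (39, 161, -568, 294), (40, 158, -567, 291)]
110 [(27, 165, -599, 299), (28, 168, -596, 300), (29, 164, -595, 297), (30, 164, -592, 297), (31, 166, -589, 297), (32, 163, -587, 295), (33, 160, -586, 293), (34, 159, -583, 292), (35, 160, -580, 292), (36, 164, -576, 293), (37, 162, -574, 292), (38, 161, -572, 291), (39, 163, -569, 291), (40, 159, -568, 288)]
111 [(28, 166, -598, 295), (29, 170, -594, 297), (30, 166, -593, 294), (31, 166, -590, 294), (32, 160, -590, 289), (33, 160, -587, 289), (34, 157, -586, 287
[... 1205 characters left out ...]
573, 257)]
117 [(38, 161, -582, 266), (39, 162, -579, 267), (40, 157, -578, 263), (41, 162, -574, 266), (42, 160, -572, 264), (43, 158, -570, 262)]
118 [(39, 158, -582, 261), (40, 162, -578, 263), (41, 163, -575, 263), (42, 163, -573, 262), (43, 155, -572, 257), (44, 147, -573, 251)]
119 [(39, 158, -584, 257), (40, 158, -581, 257), (41, 157, -579, 255), (42, 158, -576, 255), (43, 157, -573, 255), (44, 159, -570, 255)]
120 [(40, 160, -582, 254), (41, 161, -579, 255), (42, 160, -576, 253), (43, 162, -573, 254), (45, 145, -574, 242)]
121 [(41, 161, -580, 251), (42, 156, -579, 247), (43, 160, -575, 249), (44, 162, -572, 250), (45, 162, -569, 249)]
122 [(44, 161, -573, 246), (45, 161, -571, 245)]
```

View pics/g0.png

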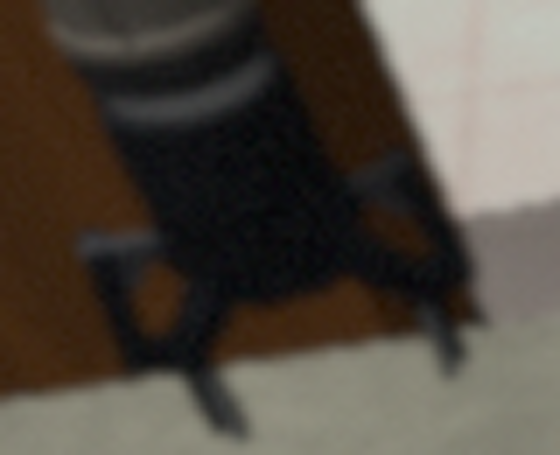

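>>> move_arm --increments '[[[0,0,0],[0,0,0]],[[0,0,0],[0,0,0]],[[1,0,0],[0,0,0]],[[0.8,0,0],[0,0,0]],[[0,0,0],[0,0,0]],[[0,0,0],[0,0,0]]]' --claw 0.18

```text
clock: 4.68
tool_pos: [0.4506, -0.0083, 0.0037]
ee_rot: [[-0.0, 0.105, -0.995], [0.0, -0.995, -0.105], [-1.0, -0.0, 0.0]]
force: [0.9, 0.1, -0.5]
opening: 0.0704
```

```bash
cat >> h.py <<'E'
def snap(name,X,half=(40,35),f=5,cams=("scene","top")):
    from workcell import eyes
    o=[];r={}
    for n in cams:
        I=eyes.get_image(n); r[n]=I; pickle.dump(I,open(name+n+".pkl","wb"))
        c=proj(I,X)[0].astype(int); x0=max(c[0]-half[0],0);y0=max(c[1]-half[1],0)
        a=I["color"][y0:y0+2*half[1],x0:x0+2*half[0],::-1]
        print(n,"crop origin",x0,y0)
        o.append(cv2.resize(a,None,fx=f,fy=f,interpolation=cv2.INTER_CUBIC))
    cv2.imwrite(f"pics/{name}.png",np.hstack(o)); return r
E
python3 - <<'E'
from h import *
go(((.4508,-.0082,.002),Rd))
snap("b3",[.45,-.008,.02],cams=("scene",),f=8)
E
```

```text
t 4.67 at [ 0.4506 -0.0083  0.0037] F [ 0.9  0.1 -0.5] op 0.0704
shift cm [ 0.17 -0.01 -0.02] turn [0.   0.02 0.01] rows>= 0.0
scene crop origin 203 162
```

View pics/b3.png

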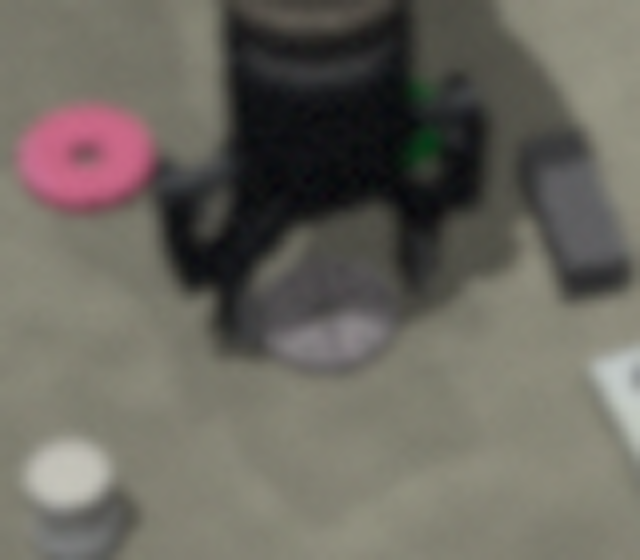

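>>> move_arm --increments '[[[0.3,0,0],[0,0,0]],[[0.3,0,0],[0,0,0]],[[0,0,0],[0,0,0]],[[0,0,0],[0,0,0]]]'

```text
clock: 5.22
tool_pos: [0.4506, -0.0084, -0.0022]
ee_rot: [[-0.0, 0.104, -0.995], [-0.0, -0.995, -0.104], [-1.0, 0.0, 0.0]]
force: [-0.6, -0.8, -0.2]
opening: 0.0697
```

>>> move_arm --increments '[[[0.2,0,0],[0,0,0]],[[0.2,0,0],[0,0,0]],[[0,0,0],[0,0,0]]]'

```text
clock: 5.6
tool_pos: [0.4504, -0.0084, -0.0063]
ee_rot: [[-0.001, 0.105, -0.995], [-0.0, -0.995, -0.105], [-1.0, -0.0, 0.001]]
force: [-0.6, -1.5, 0.0]
opening: 0.0702
```

Run:
```python
from h import *
go(((.4508,-.0082,-.008),Rd))
r=snap("b4",[.45,-.008,.02],cams=("scene",),f=8)
I=r["scene"];W=world(I)
for c0,c1 in ((226,238),(249,262)):
  for row in range(194,208):
    q=[(int(c),*[int(x) for x in (W[row,c]*1000).round()]) for c in range(c0,c1) if I["color"][row,c].mean()<62]
    print(row,q[:8])
```

```text
t 5.6 at [ 0.4504 -0.0084 -0.0063] F [-0.6 -1.5  0. ] op 0.0702
shift cm [ 0.17 -0.02 -0.04] turn [-0.    0.03  0.  ] rows>= 0.0
scene crop origin 203 162
194 [(226, 470, -70, 82), (227, 469, -66, 80), (228, 468, -63, 77), (229, 447, -56, 52), (230, 449, -53, 53), (231, 449, -49, 52), (232, 453, -47, 56), (233, 462, -45, 66)]
195 [(226, 470, -70, 76), (227, 469, -66, 74), (228, 469, -63, 73), (229, 454, -57, 56), (230, 453, -54, 53), (231, 454, -51, 53), (232, 453, -47, 51), (233, 466, -46, 65)]
196 [(226, 470, -70, 71), (227, 468, -66, 68), (228, 470, -64, 69), (229, 461, -59, 58), (230, 459, -55, 55), (231, 460, -52, 55), (232, 463, -49, 58), (233, 468, -47, 62)]
197 [(226, 471, -71, 68), (227, 470, -67, 66), (228, 470, -64, 65), (229, 465, -60, 58), (230, 461, -56, 52), (231, 462, -53, 53), (232, 463, -49, 52), (233, 469, -47, 59)]
198 [(226, 468, -70, 60), (227, 470, -67, 61), (228, 469, -64, 59), (229, 464, -60, 53), (230, 465, -57, 53), (231, 468, -54, 54), (232, 468, -51, 54), (233, 468, -47, 53)]
199 [(226, 472, -71, 60), (227, 469, -68, 55), (228, 471, -65, 56), (229, 468, -
[... 802 characters left out ...]
 35), (256, 459, 34, 36), (257, 455, 38, 31)]
195 [(252, 423, 29, -6), (253, 443, 27, 17), (254, 456, 27, 31), (255, 459, 30, 33), (256, 456, 34, 28), (257, 453, 39, 24)]
196 [(252, 431, 27, -2), (253, 446, 27, 15), (254, 452, 28, 21), (255, 457, 31, 26), (256, 458, 34, 26), (257, 453, 39, 18)]
197 [(252, 435, 26, -3), (253, 445, 27, 8), (254, 453, 28, 17), (255, 459, 30, 23), (256, 458, 34, 21), (257, 453, 39, 13), (258, 444, 45, 2)]
198 [(253, 442, 28, -1), (254, 457, 27, 16), (255, 460, 30, 18), (256, 457, 34, 14), (257, 455, 38, 11)]
199 [(253, 442, 28, -6), (254, 455, 28, 9), (255, 459, 30, 13), (256, 457, 34, 9)]
200 [(254, 449, 29, -4)]
201 []
202 []
203 []
204 []
205 []
206 []
207 []
```

View pics/b4.png

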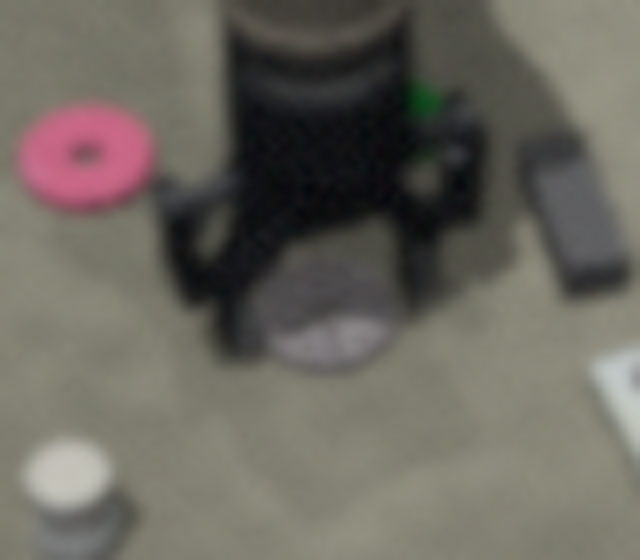

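>>> move_arm --increments '[[[0.2,0,0],[0,0,0]],[[0.2,0,0],[0,0,0]],[[0,0,0],[0,0,0]],[[0,0,0],[0,0,0]]]'

```text
clock: 6.15
tool_pos: [0.4506, -0.0084, -0.0101]
ee_rot: [[-0.0, 0.105, -0.995], [-0.0, -0.995, -0.105], [-1.0, 0.0, 0.0]]
force: [0.5, 0.6, -0.6]
opening: 0.07
```

```bash
cat >> h.py <<'E'
def tips(I,win,th=62,rows=4):
    W=world(I)
    for c0,c1,r0,r1 in win:
        last=[]
        for row in range(r0,r1):
            q=[(int(c),*[int(x) for x in (W[row,c]*1000).round()]) for c in range(c0,c1) if I["color"][row,c].mean()<th and W[row,c,0]>.452 ]
            if q: last.append((row,q))
        for l in last[-rows:]: print(l)
E
python3 - <<'E'
from h import *
go(((.4508,-.0082,-.012),Rd))
r=snap("b5",[.45,-.008,.02],cams=("scene",),f=8)
tips(r["scene"],((226,238,194,212),(249,262,194,208)))
E
```

```text
t 6.15 at [ 0.4506 -0.0084 -0.0101] F [ 0.5  0.6 -0.6] op 0.07
shift cm [ 0.19 -0.02 -0.02] turn [-0.  0. -0.] rows>= 0.0
scene crop origin 203 162
(203, [(230, 455, -56, 15), (231, 463, -54, 23), (232, 466, -51, 26), (233, 463, -48, 22)])
(204, [(231, 463, -55, 18), (232, 465, -52, 20), (233, 464, -48, 17), (234, 466, -45, 19)])
(205, [(231, 460, -54, 10), (232, 460, -51, 9), (233, 462, -48, 10)])
(206, [(231, 454, -54, -3), (232, 465, -52, 10)])
(197, [(254, 454, 28, 18), (255, 463, 29, 27), (256, 458, 34, 20), (257, 455, 38, 15)])
(198, [(254, 453, 28, 11), (255, 458, 30, 17), (256, 457, 34, 14), (257, 454, 39, 9)])
(199, [(252, 453, 21, 9), (254, 455, 28, 8), (255, 457, 31, 10), (256, 457, 34, 8)])
(200, [(255, 461, 29, 9)])
```

>>> move_arm --increments '[[[0.2,0,0],[0,0,0]],[[0,0,0],[0,0,0]],[[0,0,0],[0,0,0]]]'

```text
clock: 6.58
tool_pos: [0.451, -0.0084, -0.0111]
ee_rot: [[0.0, 0.104, -0.995], [-0.001, -0.995, -0.104], [-1.0, 0.001, -0.0]]
force: [-2.2, -1.5, 10.1]
opening: 0.0707
```

>>> move_arm --increments '[[[0,0,0],[0,0,0]],[[0,0,0],[0,0,0]],[[0,0,0],[0,0,0]]]' --claw 1

```text
clock: 6.95
tool_pos: [0.4537, -0.0075, -0.0077]
ee_rot: [[0.006, 0.105, -0.995], [-0.001, -0.995, -0.105], [-1.0, 0.002, -0.005]]
force: [-7.2, 1.3, 34.0]
opening: 0.0564
```

>>> move_arm --increments '[[[-0.4,0,0],[0,0,0]],[[-0.3,0,0],[0,0,0]],[[0,0,0],[0,0,0]]]'

```text
clock: 7.32
tool_pos: [0.4503, -0.0085, -0.0055]
ee_rot: [[-0.001, 0.104, -0.995], [-0.0, -0.995, -0.104], [-1.0, -0.0, 0.001]]
force: [-0.2, 0.3, -0.7]
opening: 0.0564
```

Run:
```python
from h import *
go(((.4508,-.0082,-.012),Rd))
r=snap("b6",[.45,-.008,.02],cams=("scene",),f=8)
```

```text
t 7.33 at [ 0.4503 -0.0085 -0.0055] F [-0.2  0.3 -0.7] op 0.0564
shift cm [ 0.65 -0.03 -0.06] turn [-0.02  0.04  0.  ] rows>= 0.1
scene crop origin 203 162
```

View pics/b6.png

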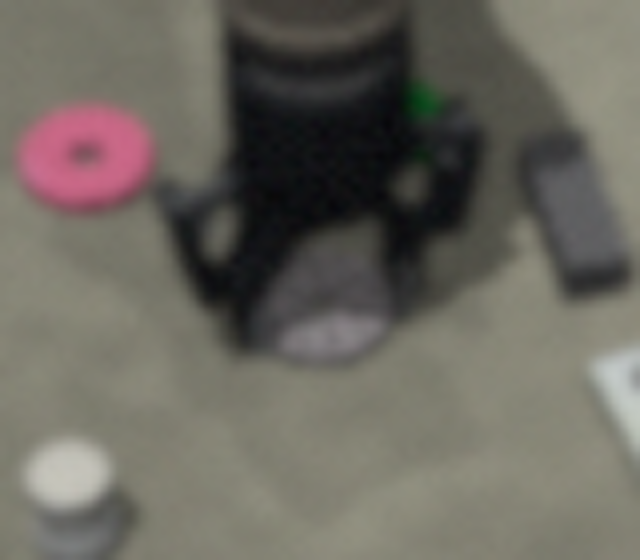

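>>> move_arm --increments '[[[-2,0,0],[0,0,0]],[[-4,0,0],[0,0,0]],[[-4,0,0],[0,0,0]],[[-4,0,0],[0,0,0]],[[-4,0,0],[0,0,0]],[[-2,0,0],[0,0,0]],[[0,0,0],[0,0,0]]]'

```text
clock: 8.25
tool_pos: [0.4516, -0.0084, 0.1957]
ee_rot: [[0.003, 0.104, -0.995], [-0.0, -0.995, -0.104], [-1.0, 0.001, -0.003]]
force: [-0.3, -0.0, -0.9]
opening: 0.0565
```

Run:
```python
from h import *
go((A(.075)-.0127*U,Rt))
r=snap("c1",[.45,-.008,.2],f=5)
from workcell import read_state; s=read_state(); go((s["tool_pos"],Rt),(A(.075)-.0127*U,Rt))
```

```text
t 8.25 at [ 0.4516 -0.0084  0.1957] F [-0.3 -0.  -0.9] op 0.0565
shift cm [  2.19 -15.29  -7.27] turn [-1.000e-02  2.984e+01 -4.000e-02] rows>= 2.8
scene crop origin 201 123
top crop origin 201 190
t 8.35 at [ 0.4498 -0.0085  0.1936] F [ 0.7 -0.4 -1.6] op 0.0563
shift cm [0. 0. 0.] turn [-2.000e-02  3.013e+01  1.000e-02] rows>= 2.8
shift cm [  5.43 -15.28  -5.48] turn [0. 0. 0.] rows>= 2.7
```

View pics/c1.png

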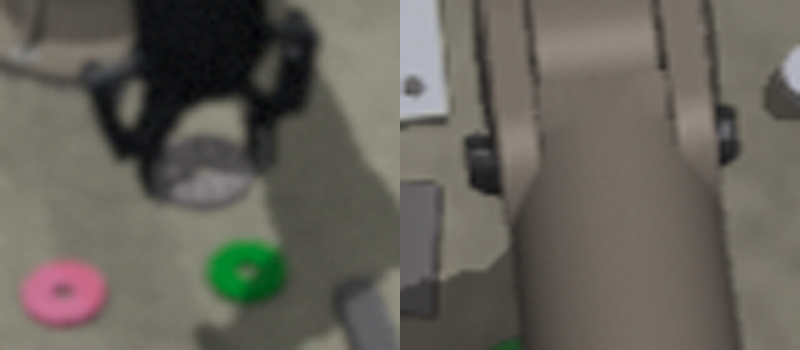

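>>> move_arm --increments '[[[0,-3,0],[0,10,0]],[[0,-5,0],[0,10,0]],[[0,-5,0],[0,10,0]],[[0,-2.3,-1],[0,0,0]],[[2,0,-2],[0,0,0]],[[2,0,-1.5],[0,0,0]],[[1.4,0,-1],[0,0,0]],[[0,0,0],[0,0,0]],[[0,0,0],[0,0,0]],[[0,0,0],[0,0,0]]]'

```text
clock: 9.6
tool_pos: [0.5082, 0.1515, 0.1755]
ee_rot: [[0.497, 0.105, -0.861], [0.051, -0.995, -0.091], [-0.866, 0.001, -0.5]]
force: [0.4, -0.8, -0.7]
opening: 0.0563
```

Run:
```python
from h import *
r=snap("c2",A(.04),half=(40,45),f=5)
go((A(.075)-.0127*U,Rt))
print([proj(r[n],A(.075)).round(1) for n in r])
```

```text
scene crop origin 258 129
top crop origin 143 158
t 9.7 at [0.5085 0.1515 0.1758] F [-0.3 -0.1 -0.3] op 0.0564
shift cm [0.14 0.02 0.14] turn [ 0.04 -0.03 -0.06] rows>= 0.0
[array([[297. , 163.8]]), array([[183.1, 207.8]])]
```

View pics/c2.png

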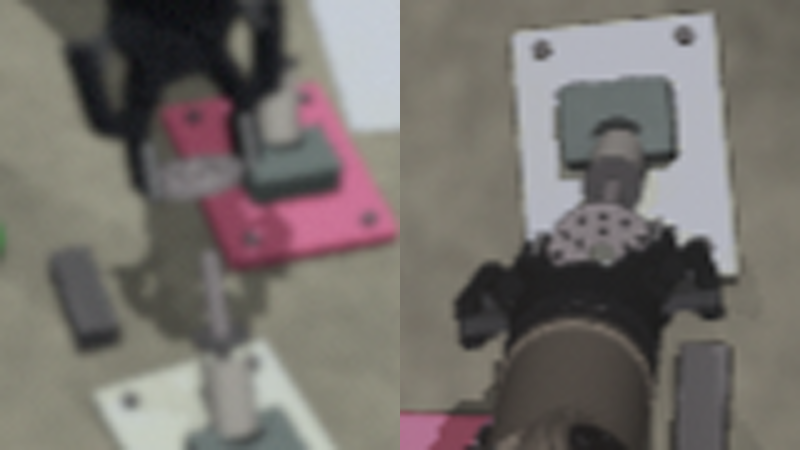

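```bash
cat >> h.py <<'E'
def axdev(I,cen,lo,hi,rad=.036,zax=None):
    """points near cen (axis coords) -> plane fit"""
    W=world(I); d=W-cen; al=d@U; e=d-al[...,None]*U; r=np.linalg.norm(e,axis=-1)
    m=(al>lo)&(al<hi)&(r<rad)&(I["color"].mean(2)>70)
    return m,W[m]
E
python3 - <<'E'
from h import *
from workcell import read_state
s=read_state(); cen=s["tool_pos"]+s["ee_rot"]@np.array([-.0127,0,0]); Rr=s["ee_rot"]
for n in ("scene","top"):
    I=pickle.load(open("c2"+n+".pkl","rb"))
    m,P=axdev(I,cen,-.012,.015)
    L=(P-cen)@Rr  # in tool frame
    c=np.median(L,0)
    A_=np.c_[L[:,1:],np.ones(len(L))]; k=np.linalg.lstsq(A_,L[:,0],rcond=None)[0]
    print(n,len(P),"mean",L.mean(0).round(4),"5-95",np.percentile(L,[3,97],axis=0).round(4).tolist(),"plane",k.round(3))
E
```

```text
scene 157 mean [-0.0007  0.0009 -0.0057] 5-95 [[-0.0124, -0.0317, -0.0242], [0.0068, 0.0334, 0.0265]] plane [ 0.02  -0.072 -0.001]
top 183 mean [-0.0036 -0.0002 -0.0124] 5-95 [[-0.01, -0.027, -0.0262], [0.0032, 0.0262, 0.0022]] plane [ 0.028  0.016 -0.003]
```

>>> move_arm --increments '[[[0.2,0,0.15],[0,0,0]],[[1.5,0,0],[0,0,0]],[[1.5,0,0],[0,0,0]],[[0,0,0],[0,0,0]],[[0,0,0],[0,0,0]]]'

```text
clock: 10.32
tool_pos: [0.5234, 0.1534, 0.1475]
ee_rot: [[0.498, 0.105, -0.861], [0.053, -0.994, -0.091], [-0.866, -0.0, -0.5]]
force: [-0.3, -0.2, -1.1]
opening: 0.0561
```

Run:
```python
from h import *
r=snap("c3",A(.03),half=(25,25),f=12)
go((A(.03)-.0127*U,Rt))
```

```text
scene crop origin 274 152
top crop origin 159 177
t 10.43 at [0.5237 0.1533 0.1479] F [-0.5 -0.2 -0.7] op 0.0567
shift cm [1.45 0.04 0.07] turn [ 0.01 -0.07 -0.01] rows>= 0.2
```

View pics/c3.png

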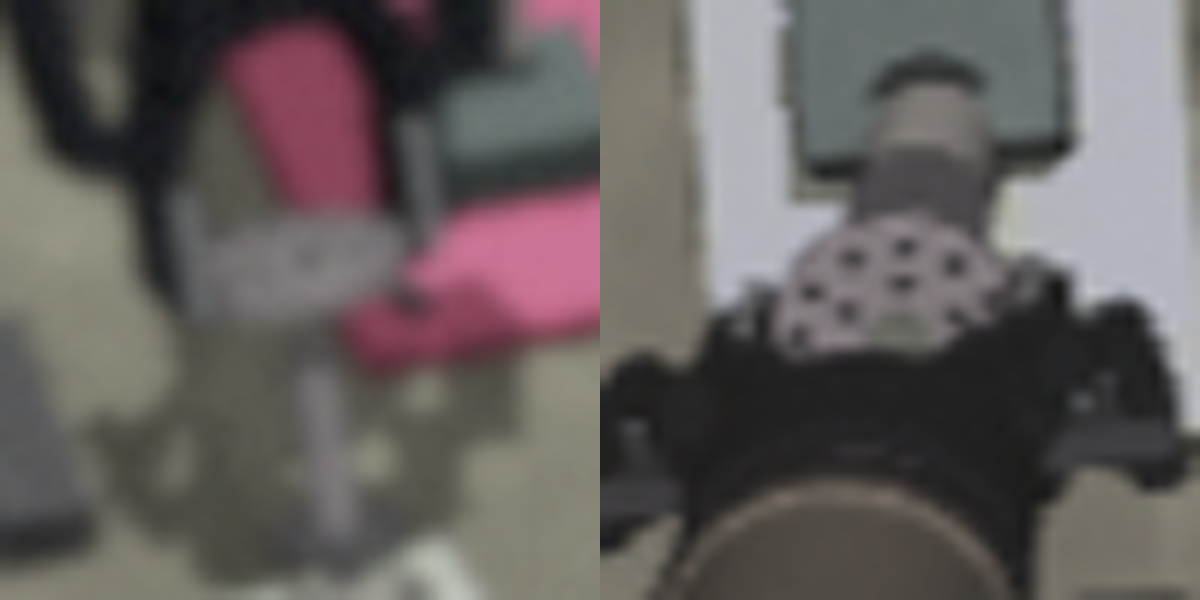

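>>> move_arm --increments '[[[0.7,0,0.05],[0,0,0]],[[0.6,0,0],[0,0,0]],[[0.5,0,0],[0,0,0]],[[0.5,0,0],[0,0,0]],[[0,0,0],[0,0,0]]]'

```text
clock: 11.05
tool_pos: [0.5361, 0.1549, 0.1279]
ee_rot: [[0.499, 0.105, -0.86], [0.054, -0.994, -0.09], [-0.865, -0.001, -0.502]]
force: [5.3, 1.9, -0.1]
opening: 0.0564
```

Run:
```python
from h import *
go((A(.02)-.0127*U,Rt))
from workcell import read_state; s=read_state(); print("Ftool",s["ee_rot"].T@s["force"])
```

```text
t 11.05 at [0.5361 0.1549 0.1279] F [ 5.3  1.9 -0.1] op 0.0564
shift cm [0.1  0.08 0.15] turn [-0.   -0.15  0.08] rows>= 0.0
Ftool [ 2.84585453 -1.37238301 -4.72525999]
```

>>> move_arm --increments '[[[0,-0.05,-0.25],[0,0,0]],[[0,0,0],[0,0,0]],[[0,0,0],[0,0,0]]]'

```text
clock: 11.42
tool_pos: [0.5362, 0.1548, 0.1279]
ee_rot: [[0.497, 0.104, -0.862], [0.052, -0.995, -0.091], [-0.866, 0.0, -0.499]]
force: [1.5, 1.1, -1.4]
opening: 0.0567
```

```bash
cat >> h.py <<'E'
def ft():
    from workcell import read_state; s=read_state(); print("Ftool",(s["ee_rot"].T@s["force"]).round(1))
E
python3 - <<'E'
from h import *
go((A(.02)-.0127*U,Rt)); ft()
E
```

```text
t 11.43 at [0.5362 0.1548 0.1279] F [ 1.5  1.1 -1.4] op 0.0567
shift cm [0.09 0.06 0.16] turn [ 0.    0.04 -0.02] rows>= 0.0
Ftool [ 2.  -1.  -0.7]
```

>>> move_arm --increments '[[[0.3,0,-0.12],[0,0,0]],[[0.7,0,0],[0,0,0]],[[0.7,0,0],[0,0,0]],[[0.7,0,0],[0,0,0]],[[0,0,0],[0,0,0]],[[0,0,0],[0,0,0]]]'

```text
clock: 12.18
tool_pos: [0.5495, 0.1565, 0.108]
ee_rot: [[0.497, 0.105, -0.861], [0.052, -0.995, -0.091], [-0.866, -0.0, -0.5]]
force: [-0.2, 0.3, -0.3]
opening: 0.0569
```

```bash
sed -i 's/^def A(a): return Q+a\*U/def A(a): return Q+a*U-.0028*Rt[:,2]/' h.py
python3 - <<'E'
from h import *
go((A(-.01)-.0127*U,Rt)); ft()
E
```

```text
t 12.18 at [0.5495 0.1565 0.108 ] F [-0.2  0.3 -0.3] op 0.0569
shift cm [0.69 0.09 0.04] turn [0.01 0.01 0.01] rows>= 0.1
Ftool [ 0.2 -0.3  0.2]
```

>>> move_arm --increments '[[[0.7,0,0],[0,0,0]],[[0.7,0,0],[0,0,0]],[[0,0,0],[0,0,0]],[[0,0,0],[0,0,0]]]'

```text
clock: 12.68
tool_pos: [0.5565, 0.1572, 0.0958]
ee_rot: [[0.497, 0.105, -0.861], [0.052, -0.995, -0.091], [-0.866, -0.0, -0.5]]
force: [-1.0, 0.3, -1.0]
opening: 0.057
```

Run:
```python
from h import *
go((A(-.023)-.0127*U,Rt)); ft()
r=snap("c4",A(-.02),half=(25,25),f=12)
```

```text
t 12.68 at [0.5565 0.1572 0.0958] F [-1.   0.3 -1. ] op 0.057
shift cm [0.59 0.09 0.04] turn [0.   0.01 0.01] rows>= 0.1
Ftool [ 0.4 -0.4  1.3]
scene crop origin 276 167
top crop origin 159 170
```

View pics/c4.png

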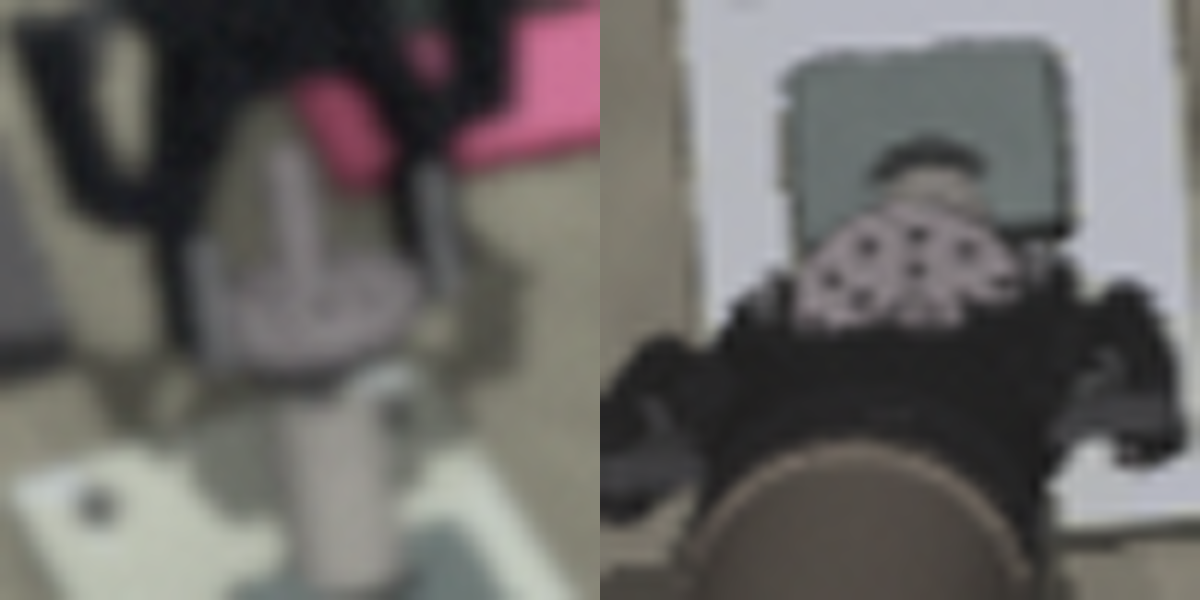

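Support is threaded on the post: in the scene view its centre is at (320,310) and the platen edge is just below at (300,380). I'll go down gently to contact.

>>> move_arm --increments '[[[0.3,0,0],[0,0,0]],[[0.2,0,0],[0,0,0]],[[0,0,0],[0,0,0]]]'

```text
clock: 13.15
tool_pos: [0.5591, 0.1573, 0.0915]
ee_rot: [[0.497, 0.104, -0.861], [0.052, -0.995, -0.091], [-0.866, 0.0, -0.5]]
force: [0.6, -0.4, -0.6]
opening: 0.0566
```

Run:
```python
from h import *
go((A(-.023)-.0127*U,Rt)); ft()
```

```text
t 13.15 at [0.5591 0.1573 0.0915] F [ 0.6 -0.4 -0.6] op 0.0566
shift cm [0.09 0.07 0.05] turn [ 0.    0.01 -0.01] rows>= 0.0
Ftool [ 0.8  0.5 -0.2]
```

>>> move_arm --increments '[[[0.15,0,0],[0,0,0]],[[0.1,0,0],[0,0,0]],[[0,0,0],[0,0,0]]]'

```text
clock: 13.52
tool_pos: [0.5601, 0.1574, 0.0897]
ee_rot: [[0.498, 0.104, -0.861], [0.051, -0.995, -0.091], [-0.866, 0.001, -0.5]]
force: [-4.2, -1.5, 4.9]
opening: 0.0568
```

Run:
```python
from h import *
go((A(-.023)-.0127*U,Rt)); ft()
```

```text
t 13.53 at [0.5601 0.1574 0.0897] F [-4.2 -1.5  4.9] op 0.0568
shift cm [-0.12  0.07  0.05] turn [ 0.02 -0.01 -0.05] rows>= 0.0
Ftool [-6.4  1.1  1.3]
```

>>> move_arm --increments '[[[0,0,0],[0,0,0]],[[0,0,0],[0,0,0]],[[-0.5,0,0],[0,0,0]],[[-2,0,0],[0,0,0]],[[-3,0,0],[0,0,0]],[[-3,0,0],[0,0,0]],[[-3,0,0],[0,0,0]]]' --claw 0.12

```text
clock: 14.4
tool_pos: [0.5024, 0.1518, 0.1894]
ee_rot: [[0.496, 0.106, -0.862], [0.053, -0.994, -0.092], [-0.866, 0.0, -0.499]]
force: [-0.3, -1.2, 1.5]
opening: 0.0752
```

Run:
```python
from h import *
r=snap("c5",A(-.02),half=(25,25),f=12)
go((A(.1)-.0127*U,Rt)); ft()
# platen/support: plane fit in head frame
for n in r:
    m,P=axdev(r[n],A(-.024),-.012,.015,rad=.030)
    L=(P-A(-.024))@Rt; L[:,0]*=-1
    ok=L[:,0]>0; L=L[ok]
    k=np.linalg.lstsq(np.c_[L[:,1:],np.ones(len(L))],L[:,0],rcond=None)[0]
    print(n,len(L),L.mean(0).round(4),"ext",np.percentile(L,[2,98],axis=0).round(4).tolist(),"plane",k.round(3))
```

```text
scene crop origin 276 167
top crop origin 159 170
t 14.5 at [0.5041 0.152  0.192 ] F [ 0.4 -0.   0.7] op 0.0751
shift cm [-0.74  0.11  0.29] turn [-0.01 -0.35 -0.14] rows>= 0.1
Ftool [-0.4  0.1 -0.7]
scene 104 [ 0.0029  0.0014 -0.0009] ext [[0.0007, -0.0258, -0.0234], [0.0125, 0.0265, 0.0257]] plane [0.004 0.014 0.003]
top 244 [ 0.004   0.0003 -0.    ] ext [[0.0002, -0.0257, -0.0241], [0.0093, 0.0264, 0.0274]] plane [ 0.013 -0.     0.004]
```

View pics/c5.png

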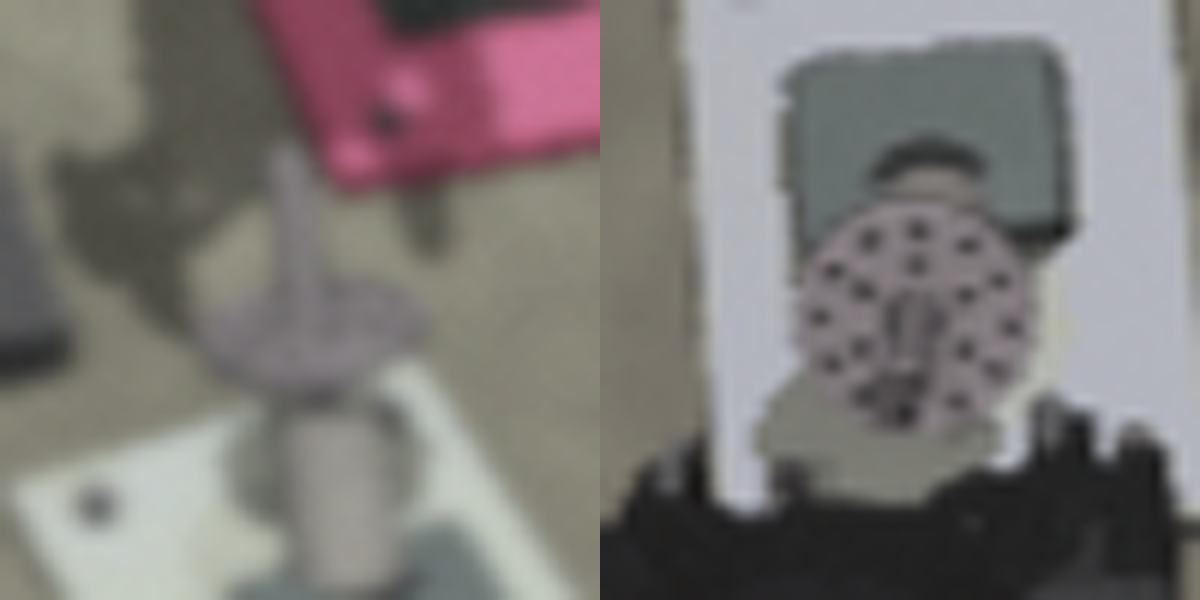

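Run:
```python
from h import *
from workcell import read_state; s=read_state()
go((s["tool_pos"],Rd),((.614,-.0768,.1),Rd),((.614,-.0768,-.002),Rd))
T=pickle.load(open("top0.pkl","rb")); print("jar",ray(T,(424/1.5,308/1.5),.045).round(3))
```

```text
t 14.5 at [0.5041 0.152  0.192 ] F [ 0.4 -0.   0.7] op 0.0751
shift cm [0. 0. 0.] turn [ -0.05 -30.35  -0.13] rows>= 2.8
shift cm [ 9.2  23.9  -8.54] turn [0. 0. 0.] rows>= 4.3
shift cm [10.2  0.   0. ] turn [0. 0. 0.] rows>= 1.6
jar [[ 0.528 -0.134  0.045]]
```

>>> move_arm --increments '[[[-1,2,0],[0,-10,0]],[[0,5,0],[0,-10,0]],[[0,5,0],[0,-10,0]],[[1,4,-2.8],[0,0,0]],[[3,4,-2.8],[0,0,0]],[[3,3.9,-2.9],[0,0,0]],[[3,0,0],[0,0,0]],[[0,0,0],[0,0,0]],[[0,0,0],[0,0,0]]]' --claw 0.4

```text
clock: 15.62
tool_pos: [0.608, -0.0767, 0.0981]
ee_rot: [[0.001, 0.106, -0.994], [-0.0, -0.994, -0.106], [-1.0, 0.0, -0.001]]
force: [0.5, -0.9, 0.6]
opening: 0.0511
```

Run:
```python
from h import *
go(((.614,-.0768,.03),Rd),((.614,-.0768,-.002),Rd))
r=snap("d1",[.614,-.0768,.02],half=(25,25),f=12)
```

```text
t 15.62 at [ 0.608  -0.0767  0.0981] F [ 0.5 -0.9  0.6] op 0.0511
shift cm [ 6.81  0.07 -0.59] turn [ 0.08 -0.04 -0.01] rows>= 1.1
shift cm [3.2 0.  0. ] turn [0. 0. 0.] rows>= 0.5
scene crop origin 210 216
top crop origin 238 154
```

View pics/d1.png

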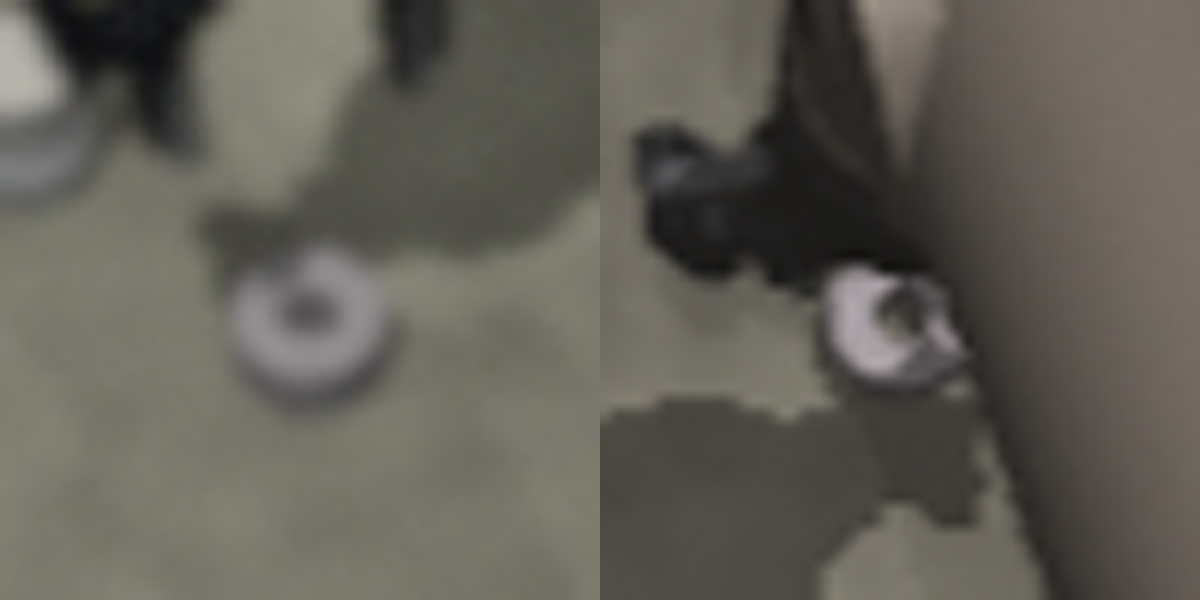

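>>> move_arm --increments '[[[3,0.05,-0.6],[0,0,0]],[[3,0,0],[0,0,0]],[[2,0,0],[0,0,0]],[[1.2,0,0],[0,0,0]],[[0,0,0],[0,0,0]],[[0,0,0],[0,0,0]]]'

```text
clock: 16.48
tool_pos: [0.6146, -0.0776, 0.0069]
ee_rot: [[0.002, 0.104, -0.995], [-0.0, -0.995, -0.104], [-1.0, 0.0, -0.002]]
force: [0.4, 0.1, 0.6]
opening: 0.0511
```

Run:
```python
from h import *
go(((.614,-.0768,-.002),Rd)); ft()
```

```text
t 16.48 at [ 0.6146 -0.0776  0.0069] F [0.4 0.1 0.6] op 0.0511
shift cm [ 0.89 -0.09  0.06] turn [-0.01 -0.13 -0.02] rows>= 0.1
Ftool [-0.6 -0.1 -0.4]
```

>>> move_arm --increments '[[[0.5,-0.05,0],[0,0,0]],[[0.35,0,0],[0,0,0]],[[0,0,0],[0,0,0]],[[0,0,0],[0,0,0]]]'

```text
clock: 16.98
tool_pos: [0.6136, -0.0772, -0.0028]
ee_rot: [[0.0, 0.105, -0.995], [-0.0, -0.995, -0.105], [-1.0, 0.0, -0.0]]
force: [0.4, -0.1, -0.2]
opening: 0.051
```

>>> move_arm --increments '[[[0,0,0],[0,0,0]],[[0,0,0],[0,0,0]],[[0,0,0],[0,0,0]]]' --claw 1

```text
clock: 17.35
tool_pos: [0.6141, -0.0772, -0.0023]
ee_rot: [[0.001, 0.104, -0.995], [0.0, -0.995, -0.104], [-1.0, 0.0, -0.001]]
force: [0.2, 0.5, 2.0]
opening: 0.0375
```

>>> move_arm --increments '[[[-2,0,0],[0,0,0]],[[-4,0,0],[0,0,0]],[[-5,0,0],[0,0,0]],[[-5,0,0],[0,0,0]],[[-4,0,0],[0,0,0]],[[0,0,0],[0,0,0]]]'

```text
clock: 18.1
tool_pos: [0.6159, -0.0763, 0.2025]
ee_rot: [[0.009, 0.105, -0.994], [-0.0, -0.995, -0.105], [-1.0, 0.001, -0.009]]
force: [-0.1, 0.1, -1.0]
opening: 0.0376
```

Run:
```python
from h import *
from workcell import read_state; s=read_state()
go((s["tool_pos"],Rt),(A(.075)-.0123*U,Rt))
```

```text
t 18.1 at [ 0.6159 -0.0763  0.2025] F [-0.1  0.1 -1. ] op 0.0376
shift cm [0. 0. 0.] turn [ 0.03 29.49 -0.06] rows>= 2.8
shift cm [ -1.74 -23.75   8.38] turn [0. 0. 0.] rows>= 4.0
```

>>> move_arm --increments '[[[-1,-2,0],[0,10,0]],[[-1,-4,0],[0,10,0]],[[0,-5,0],[0,10,0]],[[0,-5,2],[0,0,0]],[[0,-4.5,3],[0,0,0]],[[0,-2.6,3],[0,0,0]],[[0,0,0],[0,0,0]],[[0,0,0],[0,0,0]],[[0,0,0],[0,0,0]]]'

```text
clock: 19.23
tool_pos: [0.5199, 0.1426, 0.1777]
ee_rot: [[0.494, 0.102, -0.864], [0.051, -0.995, -0.088], [-0.868, -0.0, -0.496]]
force: [-0.1, -0.5, -0.8]
opening: 0.0374
```

Run:
```python
from h import *
r=snap("d2",A(.03),half=(25,25),f=12)
go((A(.05)-.0123*U,Rt))
```

```text
scene crop origin 274 152
top crop origin 158 176
t 19.32 at [0.5198 0.1428 0.1776] F [ 0.1 -0.7 -0.4] op 0.0377
shift cm [ 2.24 -0.96  0.83] turn [-0.13  0.25 -0.04] rows>= 0.4
```

View pics/d2.png

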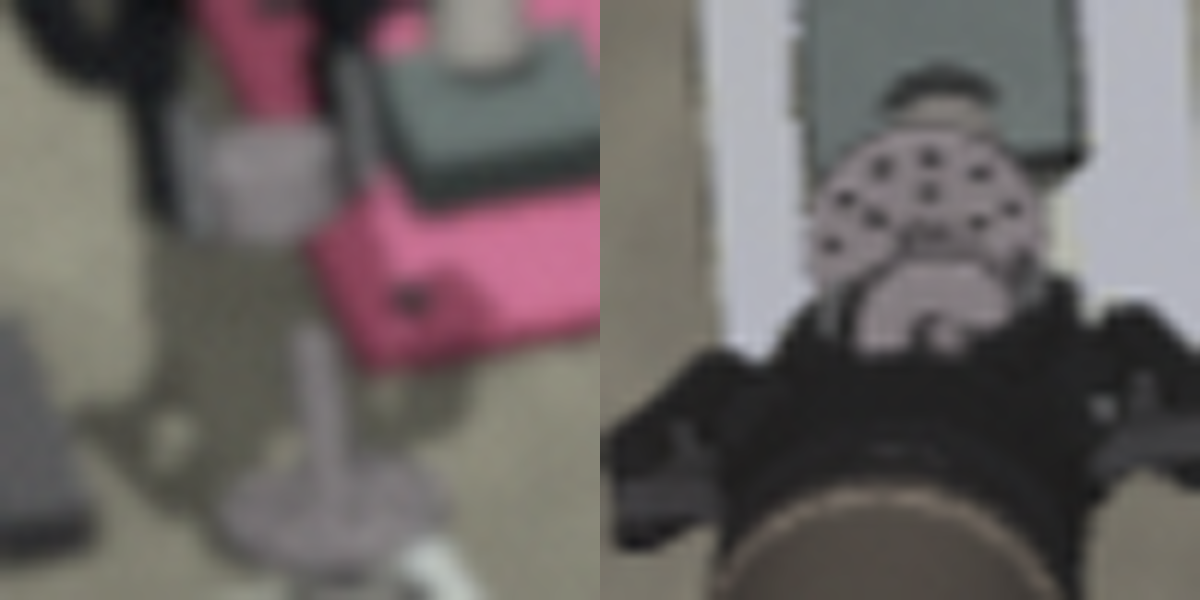

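>>> move_arm --increments '[[[0.3,-1.0,0.8],[0,0.25,0]],[[1,0,0],[0,0,0]],[[0.7,0,0],[0,0,0]],[[0,0,0],[0,0,0]],[[0,0,0],[0,0,0]]]'

```text
clock: 19.95
tool_pos: [0.5212, 0.1539, 0.1563]
ee_rot: [[0.497, 0.104, -0.861], [0.052, -0.995, -0.09], [-0.866, -0.0, -0.5]]
force: [0.1, -0.1, -1.4]
opening: 0.0376
```

Run:
```python
from h import *
r=snap("d3",A(.03),half=(25,25),f=12)
go((A(.03)-.0123*U,Rt))
```

```text
scene crop origin 274 152
top crop origin 158 176
t 20.05 at [0.5212 0.154  0.1565] F [-0.4  0.1 -0.9] op 0.0375
shift cm [2.28 0.13 0.01] turn [-0.02 -0.02 -0.02] rows>= 0.4
```

View pics/d3.png

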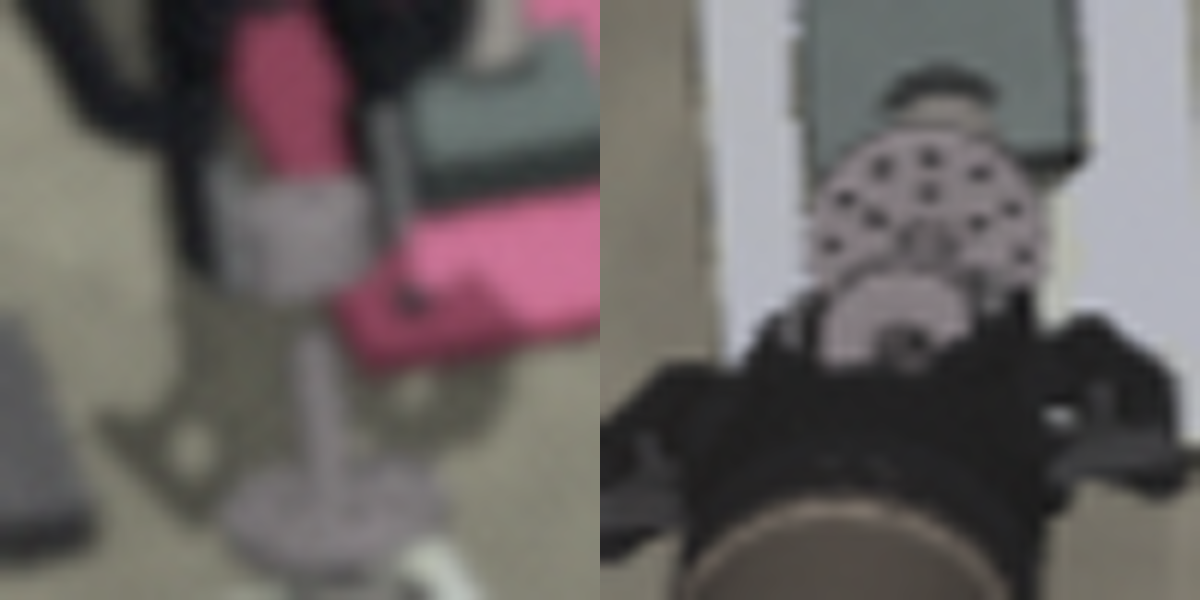

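>>> move_arm --increments '[[[0.9,0,0],[0,0,0]],[[0.7,0,0],[0,0,0]],[[0.7,0,0],[0,0,0]],[[0.6,0,0],[0,0,0]],[[0,0,0],[0,0,0]]]'

```text
clock: 20.68
tool_pos: [0.5352, 0.1553, 0.1306]
ee_rot: [[0.496, 0.104, -0.862], [0.052, -0.995, -0.09], [-0.867, 0.0, -0.499]]
force: [-1.1, 0.1, -1.5]
opening: 0.0378
```

Run:
```python
from h import *
go((A(.025)-.0123*U,Rt)); ft()
```

```text
t 20.68 at [0.5352 0.1553 0.1306] F [-1.1  0.1 -1.5] op 0.0378
shift cm [-0.17  0.12 -0.07] turn [-0.01  0.06 -0.03] rows>= 0.0
Ftool [ 0.8 -0.2  1.7]
```

>>> move_arm --increments '[[[0.6,0,0.05],[0,0,0]],[[0.7,0,0],[0,0,0]],[[0.7,0,0],[0,0,0]],[[0.7,0,0],[0,0,0]],[[0,0,0],[0,0,0]],[[0,0,0],[0,0,0]]]'

```text
clock: 21.42
tool_pos: [0.5483, 0.1571, 0.1072]
ee_rot: [[0.497, 0.105, -0.862], [0.052, -0.995, -0.091], [-0.866, -0.0, -0.5]]
force: [-1.8, 0.4, -2.6]
opening: 0.0377
```

Run:
```python
from h import *
go((A(-.0095)-.0123*U,Rt)); ft()
```

```text
t 21.43 at [0.5483 0.1571 0.1072] F [-1.8  0.4 -2.6] op 0.0377
shift cm [ 0.6   0.16 -0.1 ] turn [-0.    0.03  0.  ] rows>= 0.1
Ftool [ 1.4 -0.6  2.8]
```

>>> move_arm --increments '[[[0.2,0,0.1],[0,0,0]],[[0.2,0,0],[0,0,0]],[[0.15,0,0],[0,0,0]],[[0,0,0],[0,0,0]],[[0,0,0],[0,0,0]]]'

```text
clock: 22.05
tool_pos: [0.5503, 0.1572, 0.1022]
ee_rot: [[0.497, 0.104, -0.861], [0.052, -0.995, -0.09], [-0.866, 0.0, -0.5]]
force: [0.5, -0.2, -0.4]
opening: 0.0377
```

Run:
```python
from h import *
go((A(-.0095)-.0123*U,Rt)); ft()
```

```text
t 22.05 at [0.5503 0.1572 0.1022] F [ 0.5 -0.2 -0.4] op 0.0377
shift cm [ 0.06  0.15 -0.17] turn [-0.    0.   -0.01] rows>= 0.0
Ftool [ 0.6  0.2 -0.3]
```

>>> move_arm --increments '[[[0.1,0,0],[0,0,0]],[[0.1,0,0],[0,0,0]],[[0,0,0],[0,0,0]]]'

```text
clock: 22.42
tool_pos: [0.5512, 0.1573, 0.1007]
ee_rot: [[0.498, 0.105, -0.861], [0.052, -0.995, -0.091], [-0.866, 0.001, -0.5]]
force: [-4.8, -0.8, 4.4]
opening: 0.0376
```

Run:
```python
from h import *
go((A(-.0095)-.0123*U,Rt)); ft()
```

```text
t 22.43 at [0.5512 0.1573 0.1007] F [-4.8 -0.8  4.4] op 0.0376
shift cm [-0.11  0.15 -0.17] turn [ 0.02 -0.02 -0.04] rows>= 0.0
Ftool [-6.2  0.3  2. ]
```

>>> move_arm --increments '[[[0,0,0],[0,0,0]],[[0,0,0],[0,0,0]],[[-0.5,0,0],[0,0,0]],[[-2,0,0],[0,0,0]],[[-3,0,0],[0,0,0]],[[-3,0,0],[0,0,0]],[[-2,0,0],[0,0,0]],[[0,0,0],[0,0,0]]]' --claw 0.28

```text
clock: 23.42
tool_pos: [0.4998, 0.1516, 0.193]
ee_rot: [[0.501, 0.103, -0.859], [0.05, -0.995, -0.09], [-0.864, 0.002, -0.503]]
force: [0.4, 0.0, -0.2]
opening: 0.0614
```

Run:
```python
from h import *
r=snap("d4",A(-.01),half=(25,25),f=12)
from workcell import read_state; s=read_state()
go((s["tool_pos"],Rd),((.4373,-.2095,.1),Rd))
for n in r:
    for nm,c,rd in (("spacer",A(.001),.019),):
        m,P=axdev(r[n],c,-.008,.012,rad=rd)
        L=(P-c)@Rt; L[:,0]*=-1; L=L[L[:,0]>-.003]
        k=np.linalg.lstsq(np.c_[L[:,1:],np.ones(len(L))],L[:,0],rcond=None)[0]
        print(n,nm,len(L),L.mean(0).round(4),"ext",np.percentile(L,[2,98],axis=0).round(4).tolist(),"plane",k.round(3))
```

```text
scene crop origin 276 164
top crop origin 159 171
t 23.52 at [0.4991 0.1511 0.1911] F [-0.3 -1.  -1.1] op 0.0617
shift cm [0. 0. 0.] turn [ -0.04 -29.99  -0.08] rows>= 2.8
shift cm [ 9.11 35.21  9.92] turn [0. 0. 0.] rows>= 6.0
scene spacer 19 [0.0035 0.0011 0.0018] ext [[-0.0029, -0.0055, -0.0033], [0.0101, 0.0104, 0.0109]] plane [-0.3   -0.243  0.004]
top spacer 72 [ 0.      0.0014 -0.0012] ext [[-0.0029, -0.0147, -0.0159], [0.0046, 0.0166, 0.0162]] plane [-0.003  0.064  0.   ]
```

View pics/d4.png

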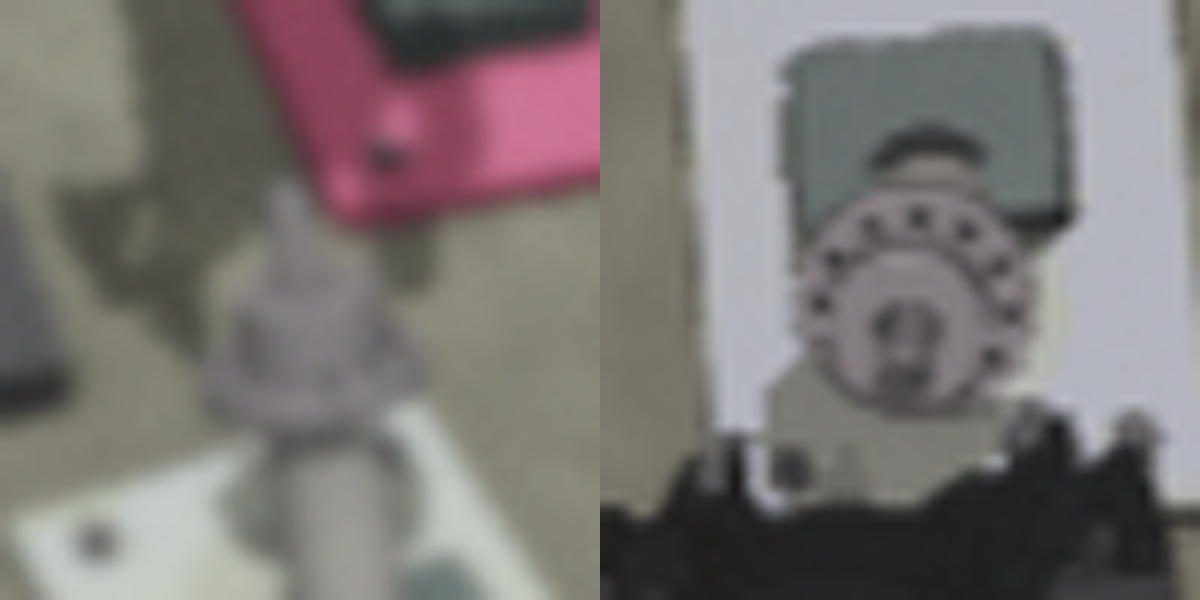

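>>> move_arm --increments '[[[-1,2,0],[0,-10,0]],[[0,5,0],[0,-10,0]],[[0,5.5,0],[0,-10,0]],[[0,6,1.5],[0,0,0]],[[1,5.6,2],[0,0,0]],[[2.5,5.2,2.2],[0,0,0]],[[2.5,4,2.2],[0,0,0]],[[2.5,1.9,1.5],[0,0,0]],[[0,0,0],[0,0,0]],[[0,0,0],[0,0,0]]]' --claw 0.25

```text
clock: 24.78
tool_pos: [0.4387, -0.207, 0.1151]
ee_rot: [[0.001, 0.107, -0.994], [0.001, -0.994, -0.107], [-1.0, -0.001, -0.001]]
force: [0.5, 0.0, 0.2]
opening: 0.0642
```

Run:
```python
from h import *
go(((.4373,-.2095,.02),Rd),((.4373,-.2095,-.004),Rd))
r=snap("e1",[.4373,-.2095,.02],half=(25,25),f=12)
```

```text
t 24.77 at [ 0.4387 -0.207   0.1151] F [0.5 0.  0.2] op 0.0642
shift cm [9.51 0.24 0.17] turn [ 0.12 -0.05  0.06] rows>= 1.5
shift cm [2.4 0.  0. ] turn [0. 0. 0.] rows>= 0.4
scene crop origin 158 182
top crop origin 282 210
```

View pics/e1.png

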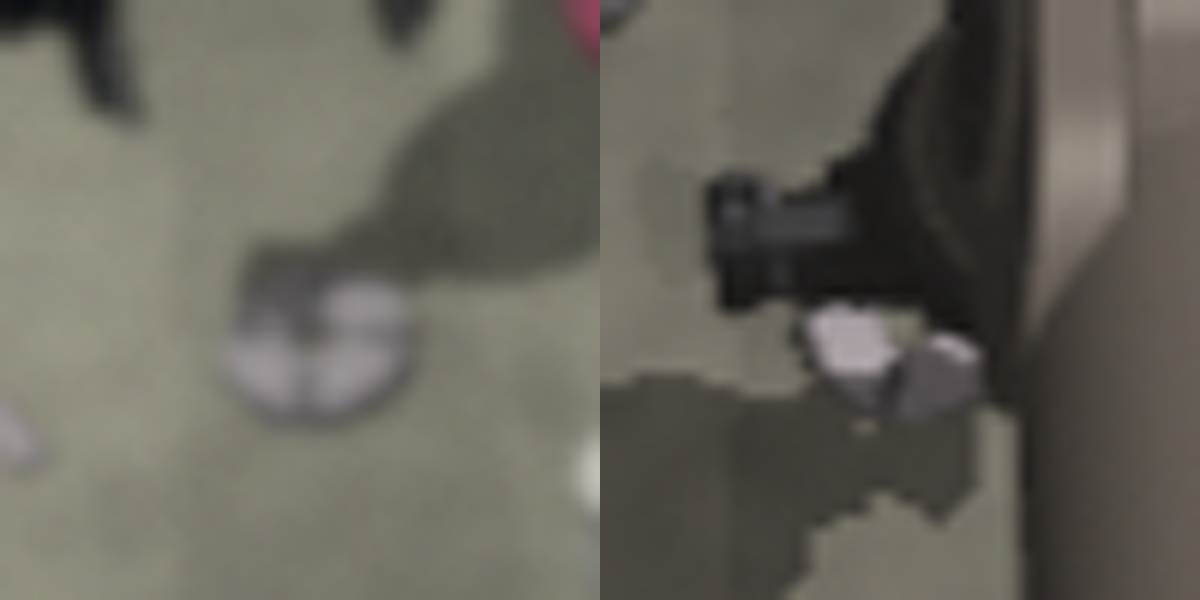

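>>> move_arm --increments '[[[3.5,0.24,0.15],[0,0,0]],[[3.5,0,0],[0,0,0]],[[2.5,0,0],[0,0,0]],[[0,0,0],[0,0,0]],[[0,0,0],[0,0,0]],[[0,0,0],[0,0,0]]]'

```text
clock: 25.62
tool_pos: [0.4376, -0.2115, 0.0216]
ee_rot: [[0.003, 0.105, -0.994], [-0.002, -0.994, -0.105], [-1.0, 0.002, -0.003]]
force: [-0.0, -0.3, -0.3]
opening: 0.0644
```

Run:
```python
from h import *
go(((.4373,-.2095,-.004),Rd)); ft()
```

```text
t 25.62 at [ 0.4376 -0.2115  0.0216] F [-0.  -0.3 -0.3] op 0.0644
shift cm [ 2.56 -0.2   0.02] turn [ 0.02 -0.14 -0.12] rows>= 0.4
Ftool [0.3 0.3 0. ]
```

>>> move_arm --increments '[[[1.2,-0.1,0],[0,0,0]],[[1,0,0],[0,0,0]],[[0.35,0,0],[0,0,0]],[[0,0,0],[0,0,0]],[[0,0,0],[0,0,0]]]'

```text
clock: 26.25
tool_pos: [0.4362, -0.2103, -0.0054]
ee_rot: [[0.0, 0.104, -0.995], [-0.0, -0.995, -0.104], [-1.0, 0.0, -0.0]]
force: [-0.3, -0.3, -0.4]
opening: 0.0639
```

>>> move_arm --increments '[[[0,0,0],[0,0,0]],[[0,0,0],[0,0,0]],[[0,0,0],[0,0,0]]]' --claw 1

```text
clock: 26.62
tool_pos: [0.4363, -0.2102, -0.0045]
ee_rot: [[0.0, 0.105, -0.994], [-0.001, -0.994, -0.105], [-1.0, 0.001, -0.0]]
force: [-0.8, 0.7, 6.7]
opening: 0.0496
```

>>> move_arm --increments '[[[-2,0,0],[0,0,0]],[[-4,0,0],[0,0,0]],[[-5,0,0],[0,0,0]],[[-5,0,0],[0,0,0]],[[-4,-2,0],[0,0,0]],[[0,-5,0],[0,0,0]],[[0,-6,0],[0,0,0]],[[0,-6,0],[0,0,0]],[[0,-4,0],[0,0,0]]]'

```text
clock: 27.75
tool_pos: [0.4109, 0.0216, 0.1947]
ee_rot: [[0.0, 0.108, -0.994], [-0.001, -0.994, -0.108], [-1.0, 0.001, -0.0]]
force: [0.8, -0.1, -1.0]
opening: 0.0493
```

Run:
```python
from h import *
from workcell import read_state; s=read_state()
go((s["tool_pos"],Rt),(A(.075)-.0105*U+.001*Rt[:,2],Rt))
```

```text
t 27.75 at [0.4109 0.0216 0.1947] F [ 0.8 -0.1 -1. ] op 0.0493
shift cm [0. 0. 0.] turn [ 2.000e-01  2.999e+01 -2.000e-02] rows>= 2.8
shift cm [  7.08 -11.88  -8.68] turn [0. 0. 0.] rows>= 2.6
```

>>> move_arm --increments '[[[0,-3,0],[0,10,0]],[[0,-4,0],[0,10,0]],[[0,-4,-1],[0,10,0]],[[0,-0.9,-3],[0,0,0]],[[2,0,-3],[0,0,0]],[[2.5,0,-1.7],[0,0,0]],[[2.5,0,0],[0,0,0]],[[0,0,0],[0,0,0]],[[0,0,0],[0,0,0]]]'

```text
clock: 28.88
tool_pos: [0.5024, 0.1178, 0.1623]
ee_rot: [[0.392, 0.098, -0.915], [0.025, -0.995, -0.096], [-0.92, 0.014, -0.392]]
force: [1.2, 0.2, -0.1]
opening: 0.0493
```

Run:
```python
from h import *
r=snap("e2",A(.05),half=(25,25),f=12)
go((A(.05)-.0105*U+.001*Rt[:,2],Rt))
```

```text
scene crop origin 273 146
top crop origin 158 178
t 28.98 at [0.503  0.1176 0.163 ] F [ 0.3 -0.  -0.4] op 0.0489
shift cm [ 1.52 -3.32 -1.66] turn [ 0.01  6.78 -0.98] rows>= 0.6
```

View pics/e2.png

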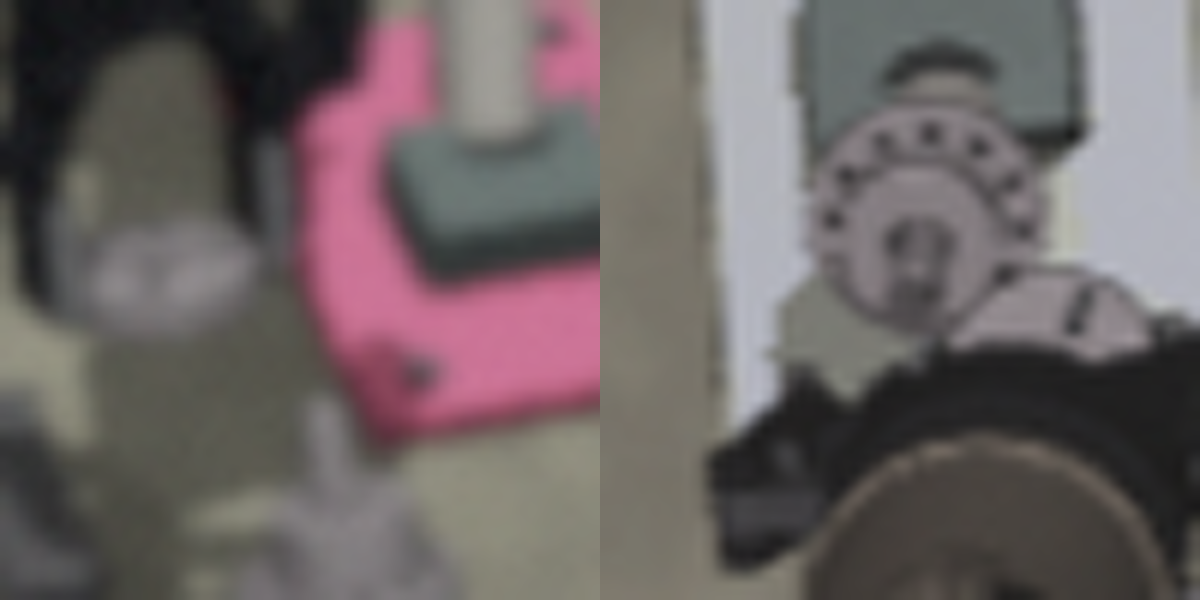

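>>> move_arm --increments '[[[-1,0,-0.5],[0,6.8,-1]],[[0,-1.6,-1],[0,0,0]],[[0,-1.7,0],[0,0,0]],[[0,0,0],[0,0,0]],[[0,0,0],[0,0,0]]]'

```text
clock: 29.6
tool_pos: [0.5085, 0.1507, 0.1783]
ee_rot: [[0.496, 0.104, -0.862], [0.052, -0.995, -0.09], [-0.867, -0.0, -0.499]]
force: [1.3, -0.8, -1.8]
opening: 0.0494
```

Run:
```python
from h import *
go((A(.05)-.0105*U+.001*Rt[:,2],Rt))
```

```text
t 29.6 at [0.5085 0.1507 0.1783] F [ 1.3 -0.8 -1.8] op 0.0494
shift cm [ 2.63 -0.06  0.07] turn [-0.02  0.09 -0.  ] rows>= 0.4
```

>>> move_arm --increments '[[[1,-0.15,0.07],[0,0,0]],[[1.4,0,0],[0,0,0]],[[0.5,0,0],[0,0,0]],[[0,0,0],[0,0,0]],[[0,0,0],[0,0,0]]]'

```text
clock: 30.22
tool_pos: [0.5223, 0.1544, 0.1531]
ee_rot: [[0.496, 0.105, -0.862], [0.054, -0.995, -0.09], [-0.867, -0.002, -0.499]]
force: [-0.2, -1.0, -2.0]
opening: 0.0493
```

Run:
```python
from h import *
go((A(.03)-.0105*U+.001*Rt[:,2],Rt)); ft()
r=snap("e3",A(.03),half=(25,25),f=12)
```

```text
t 30.23 at [0.5223 0.1544 0.1531] F [-0.2 -1.  -2. ] op 0.0493
shift cm [1.74 0.16 0.04] turn [-0.04  0.06  0.08] rows>= 0.3
Ftool [1.6 0.9 1.2]
scene crop origin 274 152
top crop origin 158 176
```

View pics/e3.png

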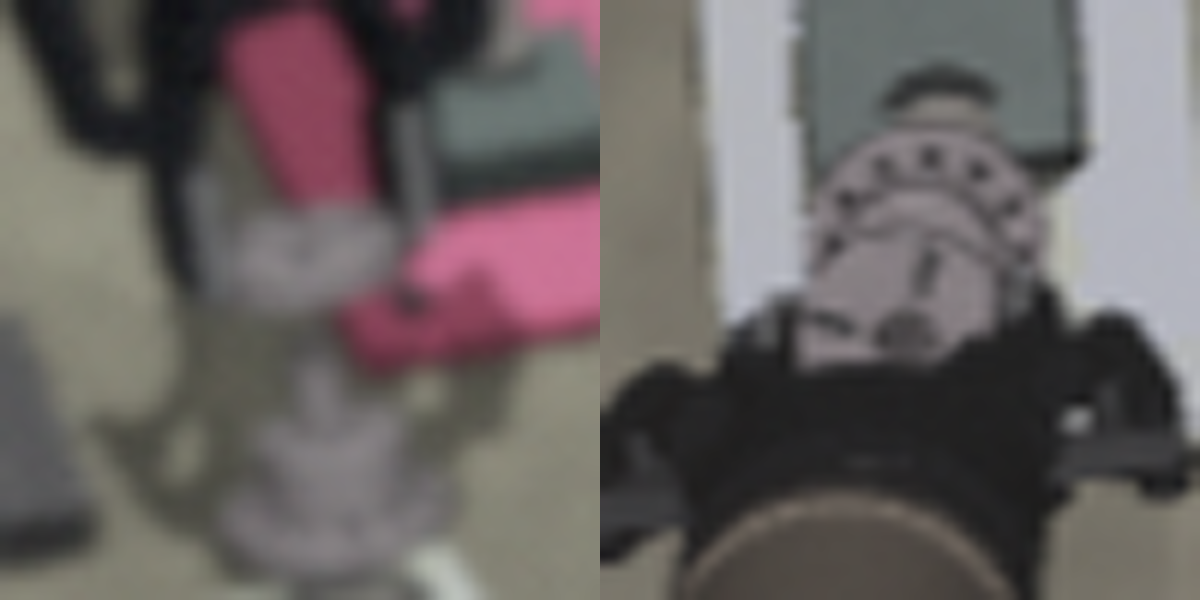

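>>> move_arm --increments '[[[0.8,0.12,0.03],[0,0,0]],[[0.7,0,0],[0,0,0]],[[0.6,0,0],[0,0,0]],[[0.4,0,0],[0,0,0]],[[0,0,0],[0,0,0]]]'

```text
clock: 30.95
tool_pos: [0.5344, 0.1546, 0.1306]
ee_rot: [[0.495, 0.105, -0.862], [0.054, -0.994, -0.09], [-0.867, -0.002, -0.498]]
force: [-0.4, -0.3, -1.8]
opening: 0.0494
```

Run:
```python
from h import *
go((A(.02)-.0105*U+.001*Rt[:,2],Rt)); ft()
```

```text
t 30.95 at [0.5344 0.1546 0.1306] F [-0.4 -0.3 -1.8] op 0.0494
shift cm [ 0.2   0.06 -0.04] turn [-0.03  0.12  0.1 ] rows>= 0.0
Ftool [1.4 0.3 1.3]
```

>>> move_arm --increments '[[[0.4,0,0],[0,0,0]],[[0.4,0,0],[0,0,0]],[[0.3,0,0],[0,0,0]],[[0,0,0],[0,0,0]],[[0,0,0],[0,0,0]]]'

```text
clock: 31.58
tool_pos: [0.54, 0.1552, 0.1213]
ee_rot: [[0.496, 0.105, -0.862], [0.054, -0.994, -0.09], [-0.867, -0.002, -0.499]]
force: [0.3, 0.7, -1.3]
opening: 0.0494
```

Run:
```python
from h import *
go((A(.007)-.0105*U+.001*Rt[:,2],Rt)); ft()
```

```text
t 31.57 at [0.54   0.1552 0.1213] F [ 0.3  0.7 -1.3] op 0.0494
shift cm [ 0.41  0.06 -0.03] turn [-0.03  0.09  0.1 ] rows>= 0.1
Ftool [ 1.3 -0.7  0.3]
```

>>> move_arm --increments '[[[0.2,0,0],[0,0,0]],[[0.2,0,0],[0,0,0]],[[0,0,0],[0,0,0]],[[0,0,0],[0,0,0]]]'

```text
clock: 32.08
tool_pos: [0.5419, 0.1554, 0.1178]
ee_rot: [[0.496, 0.105, -0.862], [0.054, -0.994, -0.09], [-0.867, -0.002, -0.499]]
force: [0.6, -0.4, -1.3]
opening: 0.0495
```

Run:
```python
from h import *
go((A(.007)-.0105*U+.001*Rt[:,2],Rt)); ft()
```

```text
t 32.08 at [0.5419 0.1554 0.1178] F [ 0.6 -0.4 -1.3] op 0.0495
shift cm [ 0.01  0.06 -0.03] turn [-0.03  0.1   0.1 ] rows>= 0.0
Ftool [1.4 0.4 0.2]
```

>>> move_arm --increments '[[[0.15,0,0],[0,0,0]],[[0.1,0,0],[0,0,0]],[[0,0,0],[0,0,0]]]'

```text
clock: 32.45
tool_pos: [0.5432, 0.1554, 0.1158]
ee_rot: [[0.496, 0.105, -0.862], [0.053, -0.994, -0.09], [-0.867, -0.001, -0.499]]
force: [-3.0, -0.6, 3.9]
opening: 0.0492
```

Run:
```python
from h import *
go((A(.007)-.0105*U+.001*Rt[:,2],Rt)); ft()
```

```text
t 32.45 at [0.5432 0.1554 0.1158] F [-3.  -0.6  3.9] op 0.0492
shift cm [-0.22  0.05 -0.02] turn [-0.01  0.08  0.07] rows>= 0.0
Ftool [-4.9  0.3  0.7]
```

>>> move_arm --increments '[[[0,0,0],[0,0,0]],[[0,0,0],[0,0,0]],[[-0.5,0,0],[0,0,0]],[[-2,0,0],[0,0,0]],[[-3,0,0],[0,0,0]],[[-3,0,0],[0,0,0]],[[0,0,0],[0,0,0]]]' --claw 0.2

```text
clock: 33.33
tool_pos: [0.5037, 0.1495, 0.1888]
ee_rot: [[0.5, 0.101, -0.86], [0.049, -0.995, -0.088], [-0.865, 0.001, -0.502]]
force: [0.2, -0.4, -0.8]
opening: 0.0683
```

Run:
```python
from h import *
r=snap("e4",A(0),half=(25,25),f=12)
from workcell import read_state; s=read_state()
go((s["tool_pos"],Rd),((.6135,-.2385,.12),Rd))
```

```text
scene crop origin 276 161
top crop origin 159 172
t 33.42 at [0.5028 0.1492 0.1868] F [-1.   0.1  0.3] op 0.0686
shift cm [0. 0. 0.] turn [ -0.11 -29.91  -0.04] rows>= 2.8
shift cm [ 6.68 39.72 -6.96] turn [0. 0. 0.] rows>= 6.5
```

View pics/e4.png

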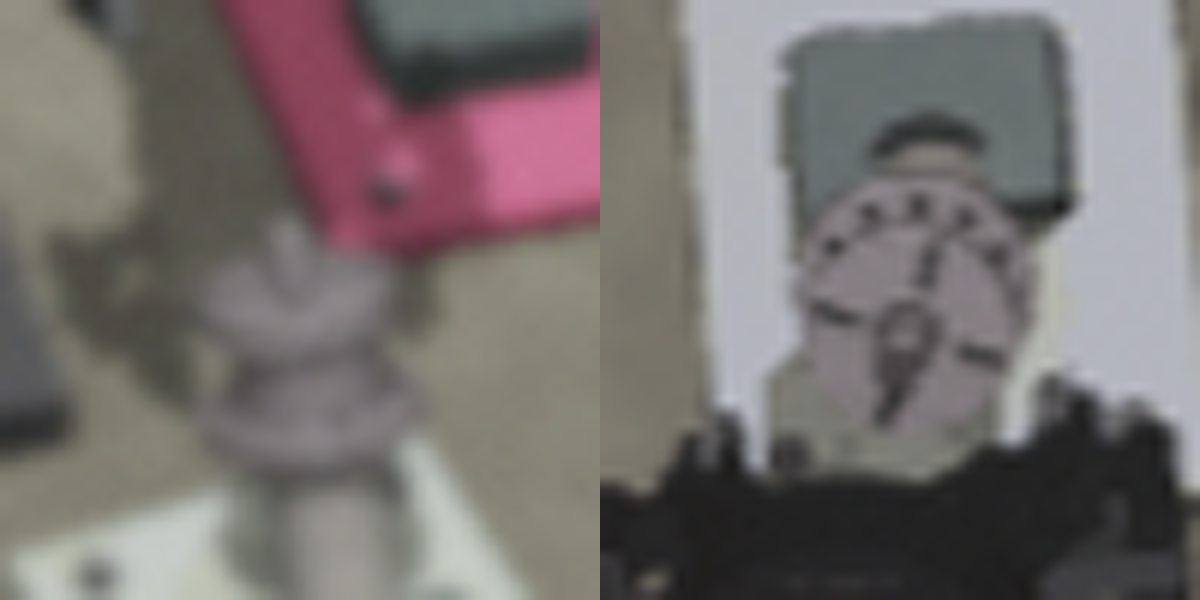

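>>> move_arm --increments '[[[-1.5,1,0],[0,-10,0]],[[0,4,0],[0,-10,0]],[[0,5,0],[0,-10,0]],[[0,5.5,-1],[0,0,0]],[[1,5.5,-1.5],[0,0,0]],[[1,5.5,-1.5],[0,0,0]],[[2,5,-1.5],[0,0,0]],[[2,5,-1.4],[0,0,0]],[[2,3.2,0],[0,0,0]],[[0,0,0],[0,0,0]]]' --claw 0.53

```text
clock: 34.67
tool_pos: [0.6033, -0.2418, 0.1123]
ee_rot: [[-0.006, 0.098, -0.995], [0.0, -0.995, -0.098], [-1.0, -0.001, 0.006]]
force: [-0.9, 0.4, 0.1]
opening: 0.0403
```

>>> move_arm --increments '[[[0,0,0],[0,0,0]]]'

```text
clock: 34.8
tool_pos: [0.6056, -0.2354, 0.1171]
ee_rot: [[0.001, 0.106, -0.994], [0.003, -0.994, -0.106], [-1.0, -0.003, -0.002]]
force: [0.5, 0.7, 0.1]
opening: 0.0399
```

Run:
```python
from h import *
go(((.6135,-.2385,.06),Rd),((.6135,-.2385,.027),Rd))
r=snap("f1",[.6135,-.2385,.04],half=(25,25),f=12)
for n in r:
    I=r[n];W=world(I)
    m=(np.hypot(W[...,0]-.6135,W[...,1]+.2385)<.02)&(W[...,2]>.038)&(W[...,2]<.056)&(I["color"].mean(2)>75)
    q=W[m]; print(n,m.sum(), ((np.percentile(q,3,axis=0)+np.percentile(q,97,axis=0))/2).round(4) if m.sum() else "", np.ptp(q,axis=0).round(3))
```

```text
t 34.8 at [ 0.6056 -0.2354  0.1171] F [0.5 0.7 0.1] op 0.0399
shift cm [ 5.71  0.41 -0.74] turn [ 0.08 -0.1   0.19] rows>= 0.9
shift cm [3.3 0.  0. ] turn [0. 0. 0.] rows>= 0.5
scene crop origin 156 225
top crop origin 290 152
scene 52 [ 0.612  -0.2384  0.0436] [0.024 0.021 0.01 ]
top 45 [ 0.6115 -0.2395  0.0479] [0.021 0.022 0.016]
```

View pics/f1.png

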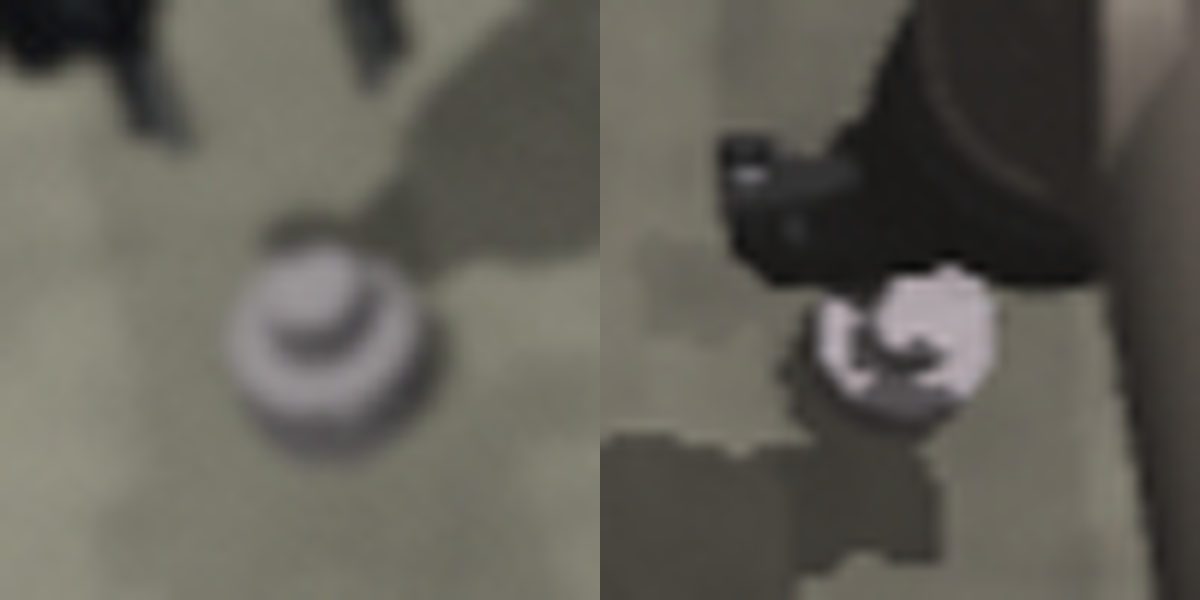

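>>> move_arm --increments '[[[3,0.4,-0.65],[0,0,0]],[[2.5,0,0],[0,0,0]],[[0,0,0],[0,0,0]],[[0,0,0],[0,0,0]],[[0,0,0],[0,0,0]]]'

```text
clock: 35.52
tool_pos: [0.6138, -0.2405, 0.066]
ee_rot: [[0.007, 0.104, -0.995], [0.001, -0.995, -0.104], [-1.0, -0.0, -0.007]]
force: [0.2, 0.2, -0.1]
opening: 0.0399
```

Run:
```python
from h import *
go(((.6125,-.2388,.027),Rd)); ft()
```

```text
t 35.52 at [ 0.6138 -0.2405  0.066 ] F [ 0.2  0.2 -0.1] op 0.0399
shift cm [ 3.9  -0.18  0.14] turn [-0.03 -0.4   0.02] rows>= 0.6
Ftool [ 0.1 -0.2 -0.2]
```

>>> move_arm --increments '[[[1.5,-0.15,0],[0,0,0]],[[1.3,0,0],[0,0,0]],[[0.7,0,0],[0,0,0]],[[0,0,0],[0,0,0]],[[0,0,0],[0,0,0]],[[0,0,0],[0,0,0]]]'

```text
clock: 36.28
tool_pos: [0.6131, -0.2392, 0.0296]
ee_rot: [[0.005, 0.104, -0.995], [0.002, -0.995, -0.104], [-1.0, -0.001, -0.005]]
force: [0.3, 0.2, -0.1]
opening: 0.0399
```

Run:
```python
from h import *
go(((.6125,-.2388,.027),Rd)); ft()
r=snap("f2",[.6135,-.2385,.04],half=(25,25),f=12)
```

```text
t 36.27 at [ 0.6131 -0.2392  0.0296] F [ 0.3  0.2 -0.1] op 0.0399
shift cm [ 0.26 -0.05  0.05] turn [-0.05 -0.3   0.07] rows>= 0.0
Ftool [ 0.1 -0.2 -0.3]
scene crop origin 156 225
top crop origin 290 152
```

View pics/f2.png

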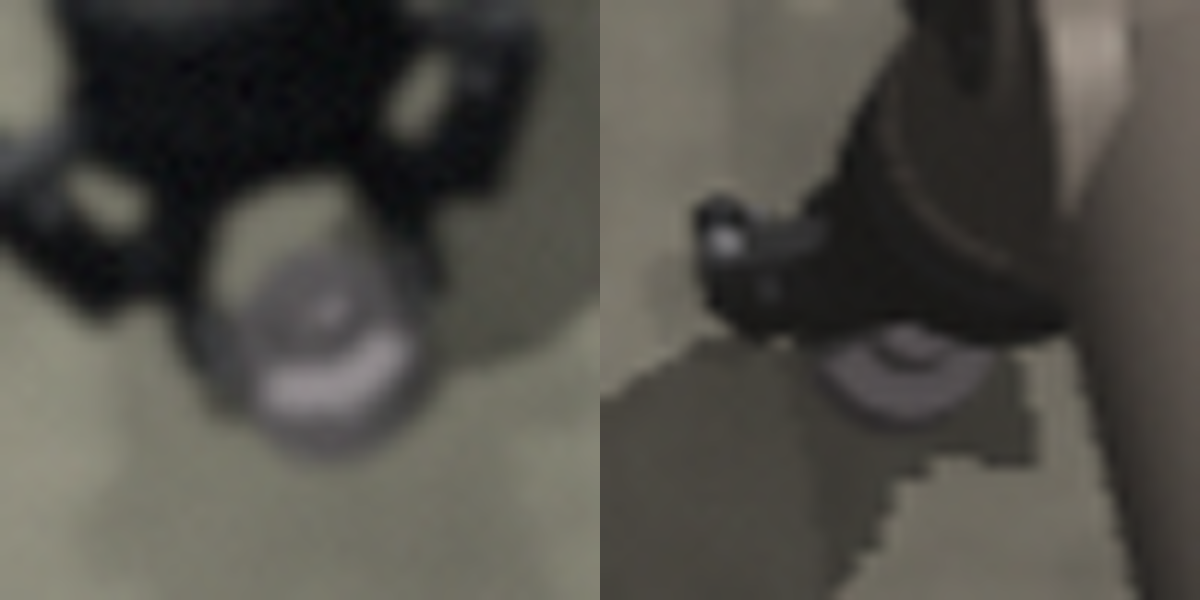

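>>> move_arm --increments '[[[0.2,-0.05,0.05],[0,-0.3,0]],[[0,0,0],[0,0,0]]]'

```text
clock: 36.62
tool_pos: [0.6119, -0.2386, 0.0269]
ee_rot: [[-0.002, 0.104, -0.995], [0.002, -0.995, -0.104], [-1.0, -0.002, 0.002]]
force: [0.3, 0.0, -0.2]
opening: 0.04
```

>>> move_arm --increments '[[[0,0,0],[0,0,0]],[[0,0,0],[0,0,0]],[[0,0,0],[0,0,0]]]' --claw 1

```text
clock: 37.0
tool_pos: [0.6122, -0.2385, 0.0273]
ee_rot: [[-0.001, 0.104, -0.995], [0.002, -0.995, -0.104], [-1.0, -0.002, 0.001]]
force: [0.2, 2.2, 1.3]
opening: 0.0218
```

Run:
```python
from h import *
go(((.6125,-.2388,.027),Rd)); ft()
```

```text
t 37.0 at [ 0.6122 -0.2385  0.0273] F [0.2 2.2 1.3] op 0.0218
shift cm [ 0.03  0.03 -0.02] turn [-0.04  0.04  0.1 ] rows>= 0.0
Ftool [-1.3 -2.2 -0.4]
```

>>> move_arm --increments '[[[-2,0,0],[0,0,0]],[[-4,0,0],[0,0,0]],[[-5,0,0],[0,0,0]],[[-5,0,0],[0,0,0]],[[-5,-2,0],[0,0,0]],[[-1,-4,0],[0,0,0]],[[0,-5,0],[0,0,0]],[[0,-5,0],[0,0,0]],[[0,-5,0],[0,0,0]],[[0,-3,0],[0,0,0]]]'

```text
clock: 38.25
tool_pos: [0.5865, 0.0037, 0.2491]
ee_rot: [[0.0, 0.108, -0.994], [0.002, -0.994, -0.108], [-1.0, -0.002, -0.0]]
force: [0.8, -0.5, -0.4]
opening: 0.0218
```

Run:
```python
from h import *
from workcell import read_state; s=read_state()
go((s["tool_pos"],Rt),(A(.105)-.0107*U,Rt))
```

```text
t 38.25 at [0.5865 0.0037 0.2491] F [ 0.8 -0.5 -0.4] op 0.0218
shift cm [0. 0. 0.] turn [ 0.19 29.98  0.18] rows>= 2.8
shift cm [  0.18 -15.5    8.9 ] turn [0. 0. 0.] rows>= 2.9
```

>>> move_arm --increments '[[[0,-1,0],[0,10,0]],[[0,-3,0],[0,10,0]],[[0,-3.5,0],[0,10,0]],[[0,-3.5,2],[0,0,0]],[[0,-2.8,3],[0,0,0]],[[0,-1.3,3],[0,0,0]],[[0,0,0.9],[0,0,0]],[[0,0,0],[0,0,0]],[[0,0,0],[0,0,0]],[[0,0,0],[0,0,0]]]'

```text
clock: 39.5
tool_pos: [0.4957, 0.1413, 0.2044]
ee_rot: [[0.493, 0.104, -0.864], [0.054, -0.995, -0.089], [-0.868, -0.003, -0.496]]
force: [-0.6, 0.5, -0.9]
opening: 0.0222
```

Run:
```python
from h import *
go((A(.09)-.0107*U,Rt)); ft()
```

```text
t 39.5 at [0.4957 0.1413 0.2044] F [-0.6  0.5 -0.9] op 0.0222
shift cm [ 1.6  -0.85  0.08] turn [-0.1   0.28  0.11] rows>= 0.3
Ftool [ 0.5 -0.5  0.9]
```

>>> move_arm --increments '[[[0.6,-0.92,0.08],[0,0.25,0.1]],[[0.8,0,0],[0,0,0]],[[0,0,0],[0,0,0]],[[0,0,0],[0,0,0]]]'

```text
clock: 40.0
tool_pos: [0.5005, 0.151, 0.1915]
ee_rot: [[0.496, 0.103, -0.862], [0.052, -0.995, -0.088], [-0.867, -0.001, -0.499]]
force: [0.1, 0.8, -1.2]
opening: 0.0215
```

Run:
```python
from h import *
go((A(.075)-.0107*U,Rt)); ft()
r=snap("f3",A(.05),half=(25,25),f=12)
```

```text
t 40.0 at [0.5005 0.151  0.1915] F [ 0.1  0.8 -1.2] op 0.0215
shift cm [ 1.69  0.06 -0.06] turn [-0.12  0.07  0.01] rows>= 0.3
Ftool [ 1.2 -0.8  0.5]
scene crop origin 273 146
top crop origin 158 178
```

View pics/f3.png

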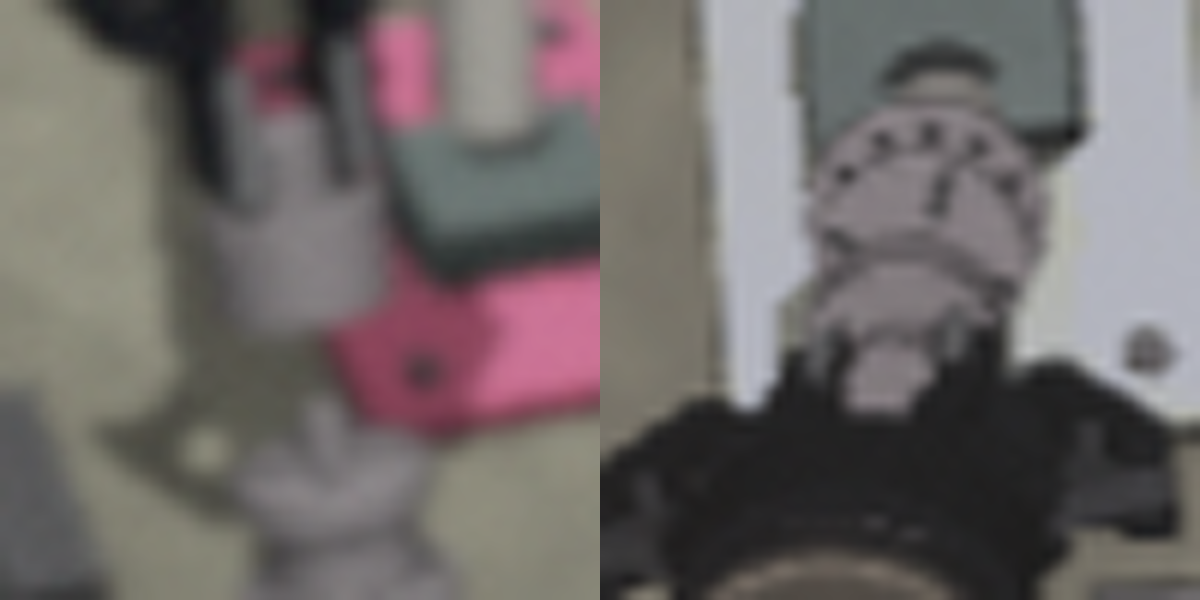

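>>> move_arm --increments '[[[0.8,0.05,-0.05],[0,0,0]],[[0.8,0,0],[0,0,0]],[[0.8,0,0],[0,0,0]],[[0.7,0,0],[0,0,0]],[[0,0,0],[0,0,0]],[[0,0,0],[0,0,0]]]'

```text
clock: 40.85
tool_pos: [0.5163, 0.1521, 0.165]
ee_rot: [[0.497, 0.103, -0.862], [0.052, -0.995, -0.089], [-0.866, -0.0, -0.499]]
force: [-0.0, 0.8, -1.2]
opening: 0.0217
```

Run:
```python
from h import *
go((A(.05)-.0107*U,Rt)); ft()
```

```text
t 40.85 at [0.5163 0.1521 0.165 ] F [-0.   0.8 -1.2] op 0.0217
shift cm [ 1.11  0.   -0.01] turn [-0.09  0.03 -0.04] rows>= 0.2
Ftool [ 1.1 -0.8  0.6]
```

>>> move_arm --increments '[[[0.4,0,0],[0,0,0]],[[0.4,0,0],[0,0,0]],[[0,0,0],[0,0,0]],[[0,0,0],[0,0,0]]]'

```text
clock: 41.35
tool_pos: [0.5202, 0.1525, 0.1577]
ee_rot: [[0.496, 0.103, -0.862], [0.052, -0.995, -0.089], [-0.867, -0.0, -0.499]]
force: [-1.4, -0.3, -2.3]
opening: 0.0217
```

Run:
```python
from h import *
go((A(.05)-.0107*U,Rt)); ft()
```

```text
t 41.35 at [0.5202 0.1525 0.1577] F [-1.4 -0.3 -2.3] op 0.0217
shift cm [ 0.28  0.   -0.03] turn [-0.09  0.07 -0.02] rows>= 0.0
Ftool [1.3 0.1 2.4]
```

>>> move_arm --increments '[[[0.2,0,0.03],[0,0,0]],[[0.2,0,0],[0,0,0]],[[0.1,0,0],[0,0,0]],[[0,0,0],[0,0,0]],[[0,0,0],[0,0,0]]]'

```text
clock: 41.98
tool_pos: [0.5225, 0.1527, 0.1534]
ee_rot: [[0.497, 0.103, -0.862], [0.051, -0.995, -0.089], [-0.867, 0.0, -0.499]]
force: [-2.9, -1.0, 3.1]
opening: 0.0219
```

Run:
```python
from h import *
go((A(.04)-.0107*U,Rt)); ft()
r=snap("f4",A(.02),half=(25,25),f=12)
```

```text
t 41.98 at [0.5225 0.1527 0.1534] F [-2.9 -1.   3.1] op 0.0219
shift cm [ 0.79 -0.01 -0.05] turn [-0.08  0.05 -0.05] rows>= 0.1
Ftool [-4.1  0.7  1. ]
scene crop origin 275 155
top crop origin 159 175
```

View pics/f4.png

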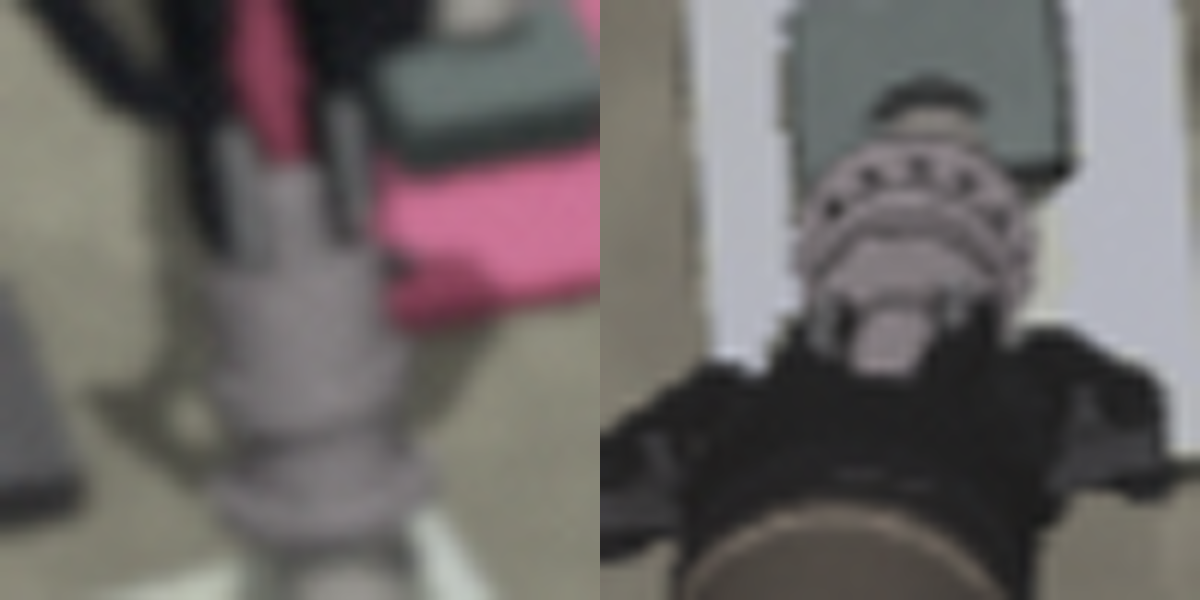

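>>> move_arm --increments '[[[0.15,0,0],[0,0,0]],[[0.15,0,0],[0,0,0]],[[0,0,0],[0,0,0]]]'

```text
clock: 42.45
tool_pos: [0.5236, 0.1531, 0.1518]
ee_rot: [[0.497, 0.103, -0.862], [0.049, -0.995, -0.091], [-0.866, 0.003, -0.499]]
force: [-17.9, -4.5, 21.7]
opening: 0.022
```

Run:
```python
from h import *
go((A(.04)-.0107*U,Rt)); ft()
```

```text
t 42.45 at [0.5236 0.1531 0.1518] F [-17.9  -4.5  21.7] op 0.022
shift cm [ 0.59  0.02 -0.03] turn [ 0.01  0.04 -0.19] rows>= 0.1
Ftool [-28.    2.7   5. ]
```

>>> move_arm --increments '[[[0.1,0,0],[0,0,0]],[[0,0,0],[0,0,0]],[[0,0,0],[0,0,0]]]'

```text
clock: 42.82
tool_pos: [0.5239, 0.1533, 0.1517]
ee_rot: [[0.498, 0.103, -0.861], [0.047, -0.995, -0.092], [-0.866, 0.005, -0.5]]
force: [-27.1, -6.5, 33.2]
opening: 0.0213
```

Run:
```python
from h import *
go((A(.04)-.0107*U,Rt)); ft()
r=snap("f5",A(.0),half=(25,25),f=12)
```

```text
t 42.83 at [0.5239 0.1533 0.1517] F [-27.1  -6.5  33.2] op 0.0213
shift cm [ 0.57  0.03 -0.01] turn [ 0.07  0.01 -0.29] rows>= 0.1
Ftool [-42.5   3.9   7.4]
scene crop origin 276 161
top crop origin 159 172
```

View pics/f5.png

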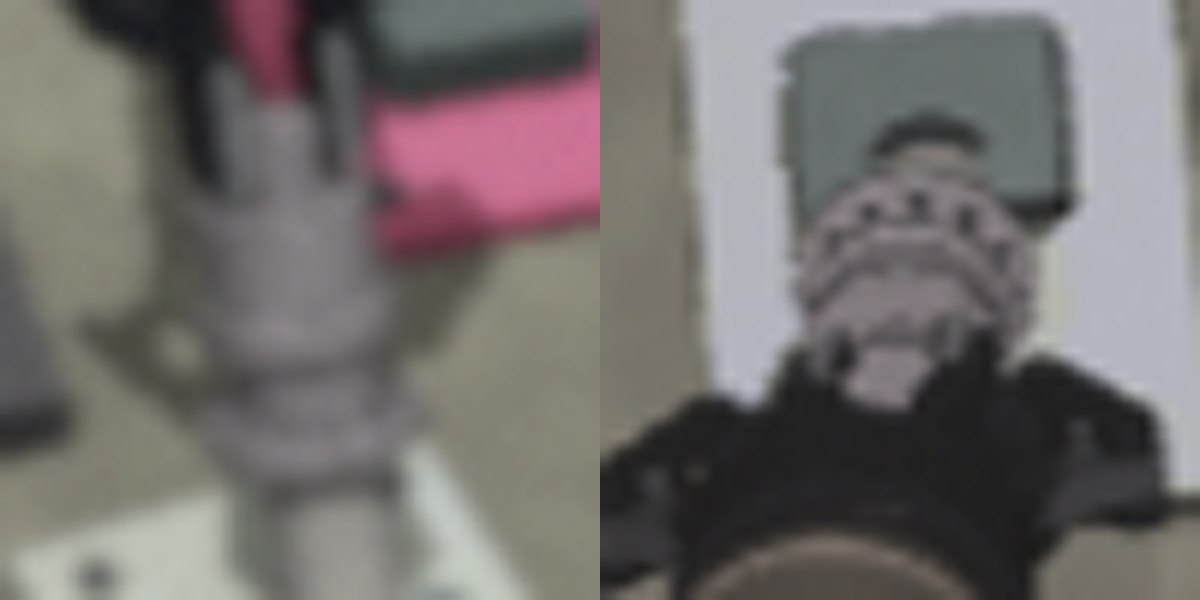

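Run:
```python
from h import *
a=pickle.load(open("scene0.pkl","rb")); 
for nm in ("scene0","c5scene","d4scene","e4scene","f5scene"):
    I=pickle.load(open(nm+".pkl","rb"));g=I["color"].mean(2).astype(int); W=world(I)
    print(nm,[int(x) for x in g[190:216,300:303].mean(1)])
```

```text
scene0 [118, 119, 118, 115, 110, 103, 92, 80, 77, 90, 113, 129, 135, 136, 134, 133, 132, 129, 129, 127, 127, 127, 127, 123, 119, 116]
c5scene [118, 117, 118, 118, 119, 123, 124, 122, 113, 97, 89, 103, 125, 134, 134, 133, 132, 131, 130, 129, 130, 130, 130, 127, 122, 120]
d4scene [129, 126, 125, 123, 121, 118, 122, 129, 123, 108, 91, 95, 112, 128, 132, 132, 131, 130, 128, 129, 129, 130, 130, 127, 123, 120]
e4scene [106, 101, 111, 120, 121, 121, 126, 131, 124, 108, 90, 95, 112, 128, 132, 133, 131, 130, 129, 128, 128, 130, 130, 127, 122, 119]
f5scene [115, 99, 97, 111, 118, 115, 112, 118, 126, 123, 107, 90, 94, 113, 127, 132, 131, 130, 129, 128, 126, 127, 128, 126, 122, 120]
```

>>> move_arm --increments '[[[-0.15,0,0],[0,0,0]],[[-0.1,0,0],[0,0,0]],[[0,0,0],[0,0,0]]]'

```text
clock: 43.3
tool_pos: [0.5233, 0.1527, 0.152]
ee_rot: [[0.497, 0.103, -0.862], [0.052, -0.995, -0.089], [-0.866, -0.0, -0.499]]
force: [-4.2, -1.2, 4.8]
opening: 0.0216
```

Run:
```python
from h import *
go((A(.04)-.0107*U,Rt)); ft()
```

```text
t 43.3 at [0.5233 0.1527 0.152 ] F [-4.2 -1.2  4.8] op 0.0216
shift cm [ 0.63 -0.01 -0.05] turn [-0.09  0.05 -0.03] rows>= 0.1
Ftool [-6.3  0.8  1.3]
```

>>> move_arm --increments '[[[0,0,0],[0,0,0]],[[0,0,0],[0,0,0]],[[-0.5,0,0],[0,0,0]],[[-2,0,0],[0,0,0]],[[-3,0,0],[0,0,0]],[[-3,0,0],[0,0,0]],[[0,0,0],[0,0,0]]]' --claw 0.45

```text
clock: 44.18
tool_pos: [0.4872, 0.145, 0.2148]
ee_rot: [[0.495, 0.095, -0.864], [0.04, -0.995, -0.087], [-0.868, 0.009, -0.497]]
force: [0.4, -0.9, -0.3]
opening: 0.0472
```

Run:
```python
from h import *
r=snap("g1",A(.02),half=(25,25),f=12)
I=r["scene"];g=I["color"].mean(2).astype(int)
print([int(x) for x in g[190:216,300:303].mean(1)])
go((A(.1),Rt))
for n in r:
    W=world(r[n]); c=A(.056); d=(W-c); al=d@U; e=np.linalg.norm(d-al[...,None]*U,axis=-1)
    m=(e<.010)&(abs(al)<.02); L=d[m]@Rt; print(n,"knob top a",.056-np.median(L[:,0]),"lat",L[:,1:].mean(0).round(4),m.sum())
    m=(e<.024)&(e>.0)&(al>-.04)&(al<.01); L=d[m]@Rt; print("  cap lat mid",((np.percentile(L,3,axis=0)+np.percentile(L,97,axis=0))/2).round(4))
```

```text
scene crop origin 275 155
top crop origin 159 175
[112, 104, 113, 122, 121, 117, 113, 119, 122, 113, 91, 83, 100, 121, 131, 133, 131, 131, 129, 128, 128, 127, 129, 126, 123, 119]
t 44.27 at [0.4862 0.1444 0.2124] F [0.8 0.  0.3] op 0.0466
shift cm [ 0.68 -0.46 -0.3 ] turn [-0.18  0.52 -0.58] rows>= 0.1
scene knob top a 0.047260541226140707 lat [ 0.0011 -0.002 ] 43
  cap lat mid [ 0.0201  0.0021 -0.0031]
top knob top a 0.054958862006830984 lat [-0.0002 -0.0018] 48
  cap lat mid [0.0167 0.0017 0.0008]
```

View pics/g1.png

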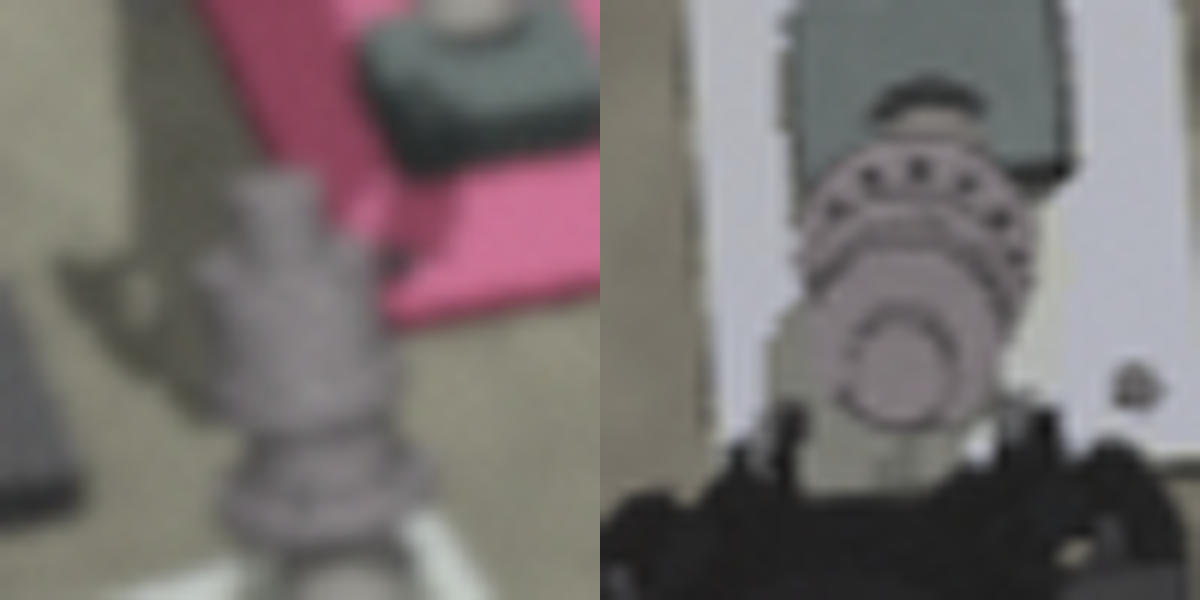

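Run:
```python
from h import *
from workcell import manip, eyes, read_state
T=eyes.get_image("top"); O=pickle.load(open("top0.pkl","rb"))
cv2.imwrite("pics/final.png",cv2.resize(T["color"][:,:,::-1],None,fx=1.5,fy=1.5))
print(read_state()["force"].round(1))
```

```text
[-0.1  0.2 -0.3]
```

View pics/final.png

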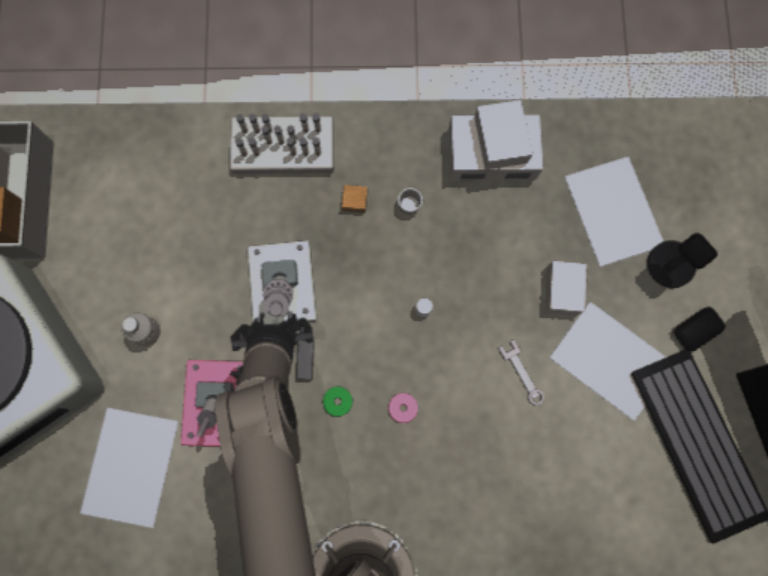

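Run:
```python
from h import *
for cam,box in (("top",(180,192,180,194)),("scene",(188,206,292,312))):
    R=[pickle.load(open(n+cam+".pkl","rb"))["color"].mean(2).astype(np.float32) for n in ("f4","f5","g1")]
    r0,r1,c0,c1=box
    for i in (0,1):
        a=R[i][r0:r1,c0:c1];b=R[2][r0:r1,c0:c1]
        print(cam,("f4","f5")[i],"->g1",cv2.phaseCorrelate(a,b,cv2.createHanningWindow(a.shape[::-1],cv2.CV_32F)))
    g=[r[196:212,303:306].mean(1).round().astype(int).tolist() if cam=="scene" else r[180:196,184:187].mean(1).round().astype(int).tolist() for r in R]
    for x in g: print(x)
```

```text
top f4 ->g1 ((0.46505982798246936, -0.005044290136633656), 0.9854006078508165)
top f5 ->g1 ((0.5643004238329281, -0.2583827181206768), 0.9661844803227319)
[109, 90, 60, 59, 106, 120, 103, 125, 100, 98, 100, 131, 111, 102, 97, 124]
[109, 90, 60, 59, 107, 114, 119, 124, 94, 95, 96, 131, 106, 100, 103, 120]
[108, 90, 60, 59, 106, 118, 103, 125, 98, 89, 103, 103, 116, 104, 104, 100]
scene f4 ->g1 ((-0.1828435790637304, -0.11310251910612656), 0.9311873151196374)
scene f5 ->g1 ((-0.3817267552555279, -0.5256696400253933), 0.4176328447129991)
[114, 118, 108, 87, 68, 61, 57, 46, 24, 0, 148, 150, 151, 152, 152, 150]
[107, 112, 109, 93, 72, 58, 53, 44, 24, 0, 148, 149, 149, 151, 152, 151]
[100, 106, 96, 73, 47, 36, 27, 15, 4, 0, 148, 150, 150, 152, 152, 151]
```

Run:
```python
from h import *
for cam,box in (("top",(182,190,180,196)),("scene",(195,206,293,311))):
    R=[pickle.load(open(n+cam+".pkl","rb"))["color"].mean(2).astype(np.float32) for n in ("e4","f4","f5","g1")]
    r0,r1,c0,c1=box
    for i,j in ((0,1),(0,2),(0,3),(1,2),(2,3),(1,3)):
        a=R[i][r0:r1,c0:c1].copy();b=R[j][r0:r1,c0:c1].copy()
        print(cam,i,j,np.round(cv2.phaseCorrelate(a,b,cv2.createHanningWindow(a.shape[::-1],cv2.CV_32F))[0],2))
    for r in R: print((r[196:208,300:303] if cam=="scene" else r[180:196,184:187]).mean(1).round().astype(int).tolist())
```

```text
top 0 1 [ 0.25 -0.  ]
top 0 2 [-0.39 -0.31]
top 0 3 [-0.16 -0.06]
top 1 2 [-0.55 -0.19]
top 2 3 [0.19 0.21]
top 1 3 [-0.39 -0.02]
[108, 90, 60, 59, 106, 119, 103, 127, 100, 92, 103, 128, 117, 105, 105, 99]
[109, 90, 60, 59, 106, 120, 103, 125, 100, 98, 100, 131, 111, 102, 97, 124]
[109, 90, 60, 59, 107, 114, 119, 124, 94, 95, 96, 131, 106, 100, 103, 120]
[108, 90, 60, 59, 106, 118, 103, 125, 98, 89, 103, 103, 116, 104, 104, 100]
scene 0 1 [0.1  0.25]
scene 0 2 [0.18 0.68]
scene 0 3 [0.46 0.49]
scene 1 2 [-0.06  0.63]
scene 2 3 [ 0.3 -0.2]
scene 1 3 [0.23 0.02]
[126, 131, 125, 109, 91, 95, 112, 128, 133, 134, 132, 130]
[120, 124, 122, 109, 91, 90, 105, 125, 133, 132, 131, 130]
[113, 119, 127, 123, 107, 91, 94, 113, 128, 132, 132, 131]
[113, 120, 123, 113, 91, 84, 101, 122, 132, 133, 132, 131]
```

The stack looks right, but in the images it came back slightly when I unloaded it. I'll check home with a second press straight on the knob top, fingers shut.

>>> move_arm --increments '[[[0.5,-0.4,-0.2],[0,0.5,-0.5]],[[1,0,0],[0,0,0]],[[1,0,0],[0,0,0]],[[0.8,0,0],[0,0,0]],[[0,0,0],[0,0,0]],[[0,0,0],[0,0,0]],[[0,0,0],[0,0,0]]]' --claw 1

```text
clock: 45.2
tool_pos: [0.5038, 0.1511, 0.1851]
ee_rot: [[0.497, 0.102, -0.862], [0.053, -0.995, -0.087], [-0.866, -0.002, -0.5]]
force: [0.2, 0.2, 0.7]
opening: -0.0
```

Run:
```python
from h import *
go((A(.0535),Rt)); ft()
```

```text
t 45.2 at [0.5038 0.1511 0.1851] F [0.2 0.2 0.7] op -0.0
shift cm [ 2.06  0.03 -0.09] turn [-0.21  0.02  0.04] rows>= 0.3
Ftool [-0.5 -0.2 -0.6]
```

>>> move_arm --increments '[[[0.6,0,0],[0,0,0]],[[0.6,0,0],[0,0,0]],[[0.4,0,0],[0,0,0]],[[0,0,0],[0,0,0]],[[0,0,0],[0,0,0]]]'

```text
clock: 45.82
tool_pos: [0.5117, 0.1519, 0.1713]
ee_rot: [[0.497, 0.102, -0.862], [0.053, -0.995, -0.087], [-0.866, -0.002, -0.5]]
force: [-0.3, 0.7, -1.3]
opening: -0.0002
```

>>> move_arm --increments '[[[0.2,0,0],[0,0,0]],[[0,0,0],[0,0,0]],[[0,0,0],[0,0,0]]]'

```text
clock: 46.2
tool_pos: [0.5127, 0.1519, 0.1694]
ee_rot: [[0.497, 0.102, -0.862], [0.053, -0.995, -0.087], [-0.866, -0.002, -0.499]]
force: [-0.4, 0.3, 0.5]
opening: -0.0001
```

Run:
```python
from h import *
go((A(.0535),Rt)); ft()
```

```text
t 46.2 at [0.5127 0.1519 0.1694] F [-0.4  0.3  0.5] op -0.0001
shift cm [ 0.25  0.01 -0.1 ] turn [-0.21  0.05  0.03] rows>= 0.0
Ftool [-0.6 -0.3  0.1]
```

>>> move_arm --increments '[[[0.2,0,0],[0,0,0]],[[0,0,0],[0,0,0]],[[0,0,0],[0,0,0]]]'

```text
clock: 46.58
tool_pos: [0.5138, 0.1521, 0.1677]
ee_rot: [[0.497, 0.102, -0.862], [0.053, -0.995, -0.087], [-0.866, -0.002, -0.5]]
force: [-0.5, -0.2, 1.4]
opening: -0.0001
```

>>> move_arm --increments '[[[0.1,0,0],[0,0,0]],[[0,0,0],[0,0,0]]]'

```text
clock: 46.82
tool_pos: [0.5154, 0.1526, 0.1681]
ee_rot: [[0.499, 0.102, -0.861], [0.053, -0.995, -0.087], [-0.865, -0.003, -0.502]]
force: [-2.3, -0.8, 6.1]
opening: 0.0
```

Run:
```python
from h import *
go((A(.0535),Rt)); ft()
```

```text
t 46.83 at [0.5154 0.1526 0.1681] F [-2.3 -0.8  6.1] op 0.0
shift cm [-0.    0.06  0.07] turn [-0.19 -0.12  0.06] rows>= 0.0
Ftool [-6.5  0.5 -1. ]
```

>>> move_arm --increments '[[[0.1,0,0],[0,0,0]],[[0,0,0],[0,0,0]],[[0,0,0],[0,0,0]]]'

```text
clock: 47.2
tool_pos: [0.5165, 0.1529, 0.1684]
ee_rot: [[0.501, 0.102, -0.86], [0.053, -0.995, -0.088], [-0.864, -0.002, -0.503]]
force: [-6.6, -2.3, 13.3]
opening: -0.0001
```

Run:
```python
from h import *
go((A(.0535),Rt)); ft()
```

```text
t 47.2 at [0.5165 0.1529 0.1684] F [-6.6 -2.3 13.3] op -0.0001
shift cm [-0.04  0.07  0.19] turn [-0.16 -0.22  0.01] rows>= 0.0
Ftool [-14.9   1.6  -0.8]
```

>>> move_arm --increments '[[[0.12,0,0.1],[0,0,0]],[[0,0,0],[0,0,0]],[[0,0,0],[0,0,0]]]'

```text
clock: 47.58
tool_pos: [0.5171, 0.1534, 0.1684]
ee_rot: [[0.503, 0.103, -0.858], [0.052, -0.995, -0.088], [-0.863, -0.0, -0.505]]
force: [-14.3, -3.9, 26.2]
opening: 0.0002
```

Run:
```python
from h import *
go((A(.0535),Rt)); ft()
r=snap("h1",A(.02),half=(25,25),f=12)
for cam in ("top","scene"):
    for n in ("f5","g1","h1"):
        r=pickle.load(open(n+cam+".pkl","rb"))["color"].mean(2)
        print(cam,n,(r[196:208,300:303] if cam=="scene" else r[180:192,184:187]).mean(1).round().astype(int).tolist())
```

```text
t 47.58 at [0.5171 0.1534 0.1684] F [-14.3  -3.9  26.2] op 0.0002
shift cm [-0.07  0.12  0.24] turn [-0.11 -0.36 -0.05] rows>= 0.0
Ftool [-30.    2.4  -0.6]
scene crop origin 275 155
top crop origin 159 175
top f5 [109, 90, 60, 59, 107, 114, 119, 124, 94, 95, 96, 131]
top g1 [108, 90, 60, 59, 106, 118, 103, 125, 98, 89, 103, 103]
top h1 [108, 90, 60, 59, 106, 113, 118, 124, 93, 92, 98, 140]
scene f5 [113, 119, 127, 123, 107, 91, 94, 113, 128, 132, 132, 131]
scene g1 [113, 120, 123, 113, 91, 84, 101, 122, 132, 133, 132, 131]
scene h1 [113, 119, 126, 122, 106, 91, 98, 119, 130, 132, 132, 130]
```

View pics/h1.png

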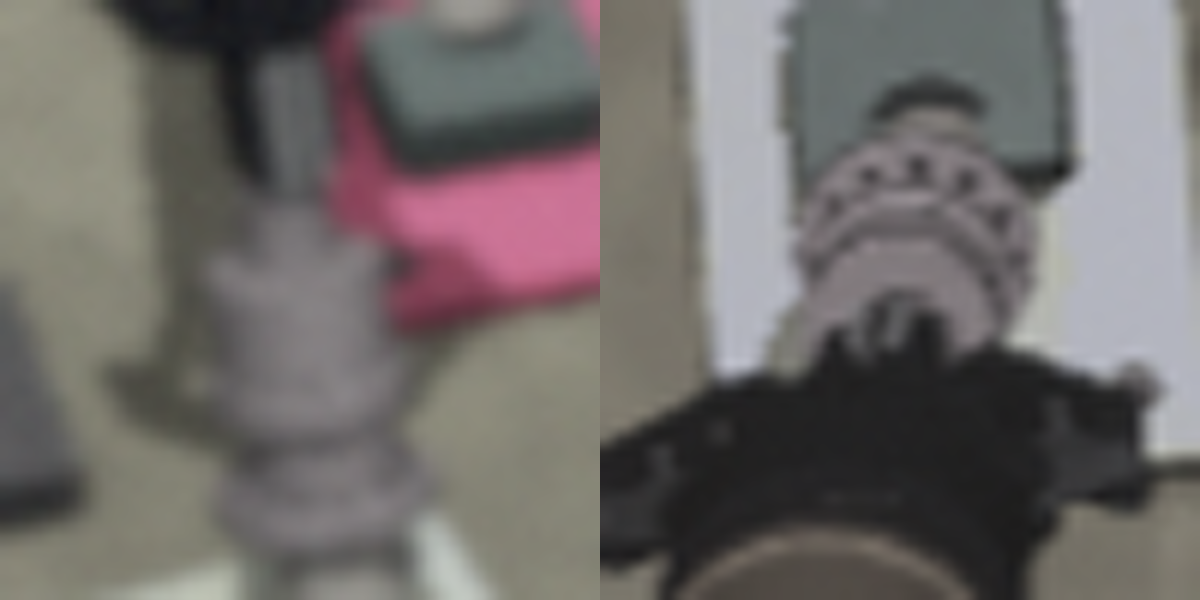

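>>> move_arm --increments '[[[-0.15,0,0],[0,0,0]],[[-0.15,0,0],[0,0,0]],[[-0.5,0,0],[0,0,0]],[[-1.5,0,0],[0,0,0]],[[-3,0,0],[0,0,0]],[[-3,0,0],[0,0,0]],[[0,0,0],[0,0,0]],[[0,0,0],[0,0,0]]]'

```text
clock: 48.68
tool_pos: [0.4759, 0.1451, 0.2265]
ee_rot: [[0.49, 0.098, -0.866], [0.046, -0.995, -0.086], [-0.87, 0.003, -0.492]]
force: [-0.4, 0.1, -0.2]
opening: 0.0002
```

Run:
```python
from h import *
r=snap("i1",A(.02),half=(25,25),f=12)
go((A(.1),Rt))
for cam in ("top","scene"):
    g=r[cam]["color"].mean(2)
    print(cam,(g[196:208,300:303] if cam=="scene" else g[180:192,184:187]).mean(1).round().astype(int).tolist())
for n in r:
    W=world(r[n]); c=A(.056); d=(W-c); al=d@U; e=np.linalg.norm(d-al[...,None]*U,axis=-1)
    m=(e<.010)&(abs(al)<.02); L=d[m]@Rt; print(n,"knob top a",.056-np.median(L[:,0]),"lat",L[:,1:].mean(0).round(4),m.sum())
```

```text
scene crop origin 275 155
top crop origin 159 175
t 48.77 at [0.4757 0.1453 0.2259] F [-0.4  0.6 -0.2] op 0.0003
shift cm [ 2.36 -0.26 -0.55] turn [-0.28  0.58 -0.24] rows>= 0.4
top [108, 89, 60, 59, 105, 118, 103, 125, 97, 89, 96, 102]
scene [113, 120, 122, 111, 91, 83, 100, 121, 132, 132, 132, 131]
scene knob top a 0.04725590345678996 lat [ 0.0016 -0.0014] 41
top knob top a 0.055008188865860216 lat [ 0.0003 -0.0015] 48
```

View pics/i1.png

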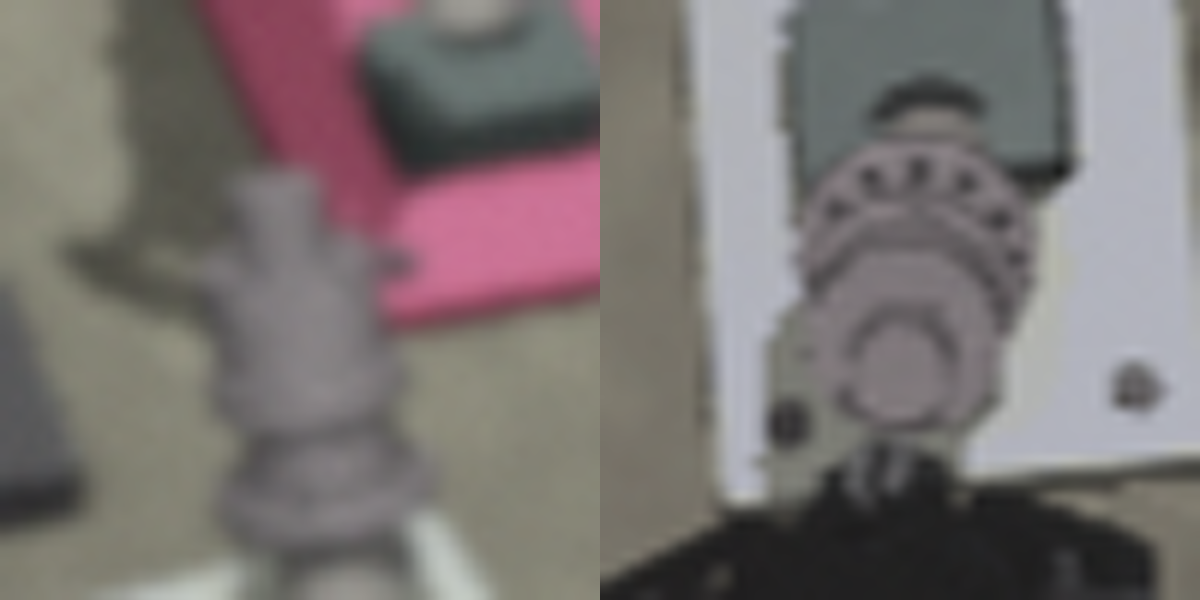

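```bash
python3 -c "
from workcell import manip
print(manip.close_job())"
```

```text
the job is handed in; nothing more can be done
None
```

The filter support, spacer, clamp ring and cap are stacked on the white head's post, each looking flat on the one below. The cap was pressed down and released, and I handed the job in at about 49 s.

**Pressing home:** I gripped the knob and pressed to about 42 N. The travel stopped hard, with only about 0.2 mm more for the last 14 N. A second press on the knob top with the fingers shut, about 30 N, ended within a millimetre or so of the same place.

**Last checks:**
- The cap is on the axis within about 2 mm.
- The gripper is clear of the stack and the wrist force is near zero.
- In a last top view taken before the second press, the bystanders and the pink and green look-alikes appeared to be where they started.

**What disagreed or is uncertain:**
- **Fingertip reach:** the fingertips sat roughly 28 mm farther back along the tool than stated. My first grasp closed above the support without touching anything, and I then set the reach by touching the table.
- **Post axis:** the first contact put the post about 3 mm off my camera estimate, so I corrected it by force.
- **Platen position:** the stack comes back about 0.5 to 1 mm when unloaded, to the same place both times, which I took as give at the stop. The platen's distance from home was never measured directly. I inferred it from the hard stop, the repeat press and about 7 mm of travel seen from above. The scene camera's depth reading of the knob height was about 8 mm lower than the top camera's, and I relied on the top camera.

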